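# Load the cell tester and lower its lid

### The job

Take the violet coupon holder out of its white cradle by its ends, set it down on the blue-green rubber mat and let go, then take it by its long sides and lay it flat in the nest of the open tester. With the holder in the nest, run the carriage through its full travel to check that it runs freely: first to the loading-end stop (to the right as the robot sees it), then all the way to the measuring-end stop (left), and leave it there. Then lower the lid fully shut without letting it slam; do not drop the holder, and leave everything else where it is.

Things in the scene. Friction and masses are not known exactly. Their poses are not given: they have to be found in the camera images.
- holder: The violet coupon holder: a black block 60 (its x) x 44 (its y) x 18 mm high, about 120 g, with a violet solar coupon with thin silver lines let into its top. Origin: centre of its underside; z up. It may lie either way round in the nest.
- cradle: White fixed cradle where the holder starts, long axis along the cradle's x. Base 84 x 62 mm, 6 mm thick; two walls 56 mm long (inner faces 51 mm apart in y, tops 32 mm above the bench) cover the holder's long sides; both x ends are open, so there it can be gripped only across its 60 mm length. Origin: centre of its underside.
- mat: Blue-green square rubber mat, 110 x 110 x 4 mm, fixed flat on the bench. Origin: centre of its underside.
- nest (a point): Centre of the nest floor on the carriage, 18 mm above the bench, where the middle of the holder's underside belongs; axes as tester. Two black end walls, inner faces 70 mm apart in x, 24 mm high, hide the holder's short ends: in the nest grip it across its 44 mm width (along y). Corner lips 7 mm high, inner faces 54 mm apart in y, leave the middle 40 mm of the long sides open.
- carriage (a joint): Travel of the carriage (plate 82 x 66 x 10 mm, its top is the nest floor) along the tester's +y, m: 0 = at the loading-end stop, 0.080 = at the measuring-end stop. Starts in between. Needs about 2.5 N to slide, stays where left, both stops are hard. A holder pushed along y against the nest's lips takes it along.
- tester: Fixed grey open box 180 (x) x 260 (y) x 56 mm high, walls and floor 5 mm thick. Origin: centre of its underside; x from its front (robot side) to the hinge side, y along the slide (to the robot's left), z up.
- lid_hinge (a point): Middle of the lid's hinge line on the tester's far upper edge, 56.5 mm above the bench. This frame turns with the lid: y is the hinge line, -x points along the lid to its free edge, z is the normal of its outer face, which lies 7 mm out.
- lid_tab (a point): Middle of the outer face of the black pull tab (60 wide, 19 mm beyond the edge, 7 mm thick) at the free edge of the white lid, 191 mm from the hinge line. The lid is 180 x 260 x 7 mm, about 200 g.
- lid (a joint): Opening angle of the lid, rad: 0 = closed flat on the box, 1.57 = upright, 1.9 = stop. The hinge is stiff: the lid stays wherever it is left and needs about 2 to 4 N at its free edge to move.
- spare: Bystander: spare amber coupon holder, 60 x 44 x 18 mm. Origin: underside centre.
- loupe: Bystander: black magnifier, 42 across, 34 high mm. Origin: underside centre.
- jar: Bystander: brown lidded jar, 52 across, 65 high mm. Origin: underside centre.
- driver: Bystander: screwdriver lying down, 160 long mm.
- tin: Bystander: flat steel tin, 64 across, 22 high mm. Origin: underside centre.
- weight: Bystander: brass block 40 x 40 x 30 mm. Origin: underside centre.
- scraps: Bystander: clear open tray 90 x 120 x 40 mm. Origin: underside centre.
Not all that is in view belongs to the job. Leave any red or turquoise look-alike of the holder alone.

How it is judged:
On the way, in this order (a step that is already met when the one before it is completed fails the run):
1. the violet holder lies flat on the mat, let go (horizontal distance between holder and mat below 0.055 m and z of holder in the frame of mat below 0.008 m and angle between holder's own z axis and vertical below 0.1 rad and contact force between the fingers and holder below 0.05 N), for 0.2 s.
2. the holder lies flat in the nest (x of holder in the frame of nest between -0.007 and 0.007 m and y of holder in the frame of nest between -0.007 and 0.007 m and z of holder in the frame of nest below 0.004 m and angle between holder's own z axis and vertical below 0.1 rad), for 0.1 s.
3. with the holder in the nest, the carriage is at the loading-end stop (within 3 mm) (all of step 2 and value of joint carriage below 0.003 m), for 0.05 s.
4. with the holder in the nest, the carriage is at the measuring-end stop (within 3 mm) (all of step 2 and value of joint carriage above 0.077 m), for 0.05 s.
At the end, for the whole second after the job is handed in: The holder lies flat in the nest (within 7 mm along the nest's x and y, 4 mm in height, 0.1 rad of tilt), at rest, the carriage is within 4 mm of its measuring-end stop, and the lid is shut to within 0.025 rad (all of step 2 and value of joint carriage above 0.076 m and value of joint lid below 0.025 rad and linear speed of holder below 0.02 m/s); the robot touches nothing.
It fails at once if the lid slams (comes down faster than 2 rad/s) (velocity of joint lid below -2 rad/s).
It fails at once if the holder is dropped (moves faster than 0.6 m/s with no finger on it) (contact force between the fingers and holder below 0.05 N and linear speed of holder above 0.6 m/s).
It fails at once if a bystander is moved by more than 20 mm (distance of any of spare, loupe, jar, driver, tin, weight, scraps from where it was at the start of the episode above 0.02 m).
It also fails if it takes over 72 s, if anything falls off the work surface, if the arm or the gripper's body presses on something with over 40 N, if the wrist force passes 120 N, or if a joint passes its speed limit or range.

### The arm

A 7-joint arm with a two-finger parallel gripper is mounted at the origin on the work surface. World frame = base frame: x ahead of the robot, y to its left, z up, the work surface at z = 0. Lengths are in m, angles in rad, forces in N, time in s.
With the tool pointing down it reaches from about 0.4 to 0.875 m from the base axis. Payload 19.3 kg.
Tool frame: the origin (TCP) lies between the finger pads; the fingertips stand 19 mm ahead of it and the grasp point (between the pads) is the TCP; z points along the fingers, y is the direction in which the jaws open and shut (so a half turn about z gives the same grasp; the last joint's range is limited). The gripper opens to 85 mm and grips with 20 to 120 N. Pads are 22 mm wide; open, the fingers measure 114 mm over their backs; the gripper's body (76 mm by 85 mm) begins 54 mm behind the grasp point. The pads swing forward as they close: fully open they stand 13 mm farther back than shut.
Start: joints at [-1.333, 0.521, -0.036, 1.599, 0.021, 1.021, -0.113], TCP at [0.189, 0.596, 0.25] pointing down, gripper open.
Joint ranges: [-2.91, 2.91], [-0.3, 2.13], [-1.5, 1.42], [0.17, 2.43], [-1.26, 4.41], [0.16, 1.93], [-2.52, 2.52]. Speed limits (rad/s): [1.89, 1.89, 2.39, 2.39, 3.01, 3.01, 3.01].

### API

Orientations are given as [roll, pitch, yaw] about the fixed x, y, z axes, in that order (R = Rz(yaw) Ry(pitch) Rx(roll)).
In Python, from workcell import status, imaging, bot gives the robot as it stands.
- The arm moves only by the shell command python3 -m handwheel 'ROWS' [FORCE]. ROWS is JSON, a list of rows, each an object with "offset": the shift along the tool's x, y, z in mm, a list of three; "rot": the turn, a rotation vector about the tool's x, y, z in degrees, a list of three; "claw": the opening, from -1 (shut) to 1 (fully open). A call has 1 to 12 rows; each row shifts and turns the commanded pose from where the row before left it, along the tool's axes as they then stand; what a row does not reach is not made up. A row lasts 1/10 s, in which the tool goes at most 50 mm and 8.59 degrees, less where a joint would pass 70% of its speed; a pose out of reach is approached as far as the arm can. A call is refused whole if a number of a shift passes 50 or a number of a turn 8.59, either way. A call with a gripper value outside its range is refused whole. The fingers move at their own pace and stop on an object; FORCE is the grip in N (left out, the last holds). Time passes only in rows, so rows that do not move let the fingers close. It gives the time, the measured TCP pose, the force and the opening at its end, in the units of the state.
- status.observe(): the state, without advancing time (a new reading comes with each control period).
- imaging.grab_frame(name): name is "side" or "top"; returns a dict with "color" (420x560x3 uint8, red, green, blue), "range_z" (420x560 float32, m along the optical axis (not along the pixel's ray), 0 where there is no reading), "fx", "fy", "cx", "cy" (pixels), "camera_from_world" (4x4, takes a point from world to camera coordinates). Camera axes: x right, y down, z forward; pixel columns grow to the right and rows downward; lengths in m; the calibration is good to about 2 mm. A picture is of the moment at which its call begins.
- bot.job_done(): hands the job in, once; it reports no verdict.
Trained networks look in the newest picture that a camera, given by its name, has taken for a name from the list of things; names that differ only in an ending like _2 or _b are one class to them, and where a whole thing is asked for, a point or a joint stands for the part that bears it (a point fixed in the world has none). Each returns a list of dicts, best first, with "conf" (0 to 1); they miss things now and then, are a little off and sometimes report something else, mostly with a low value. They report only what shows in the picture. A call takes as long as a camera call. They do not tell look-alikes from the thing itself.
- imaging.regions_of(thing, camera): "region" (420x560 bool, what is visible of it) and "box" ([centre column, centre row, width, height] in pixels, round what is visible of it).
- imaging.mark_of(thing, camera): "uv" ([column, row] in pixels: a listed point, or the origin of a listed thing).
The state is a dict: "clock": time; "qpos": joint angles; "qd": joint speeds; "joint_efforts": joint torques, N m; "position": TCP position; "tool_rot": TCP orientation; "force": force on the tool from outside, world axes, zero at the start; "moment": the same for the moment, N m; "grip_width": finger opening in m.
Only numpy, scipy, OpenCV 4.12 (cv2) and the standard library are available. Lean on these libraries where they do the work, as an engineer would, in place of code of your own. Each camera call takes 0.05 s, during which the arm holds its last target.

## Working session

There is one attempt and no reset: what is moved stays moved. The work goes in short steps, Python scripts to look and compute and a shell command to move; the robot and the scene stay as the last step left them, time stands still between calls to the robot, and variables do not carry over. Pictures are saved under pics/ and viewed, and the job is handed in when it is done.

```bash
ls -la; mkdir -p pics
python3 - <<'E'
from workcell import status, imaging, bot
import cv2,json
s=status.observe()
print(s)
for n in("top","side"):
    f=imaging.grab_frame(n)
    cv2.imwrite(f"pics/{n}0.png",cv2.cvtColor(f["color"],cv2.COLOR_RGB2BGR))
    print(n,f["fx"],f["fy"],f["cx"],f["cy"],f["camera_from_world"])
E
```

```text
total 12
drwxr-xr-x  3 agent agent 4096 Dec  7 16:50 .
drwxr-xr-x 23 root  root  4096 Dec  7 16:50 ..
drwxr-xr-x  2 agent agent 4096 Dec  7 16:50 pics
{'clock': 0.0, 'qpos': array([-1.3331668 ,  0.52201124, -0.03633813,  1.59999816,  0.02118181,
        1.02110008, -0.11283804]), 'qd': array([ 0.00047122, -0.00218402, -0.00058103, -0.00023163,  0.00039635,
       -0.00014405,  0.00136167]), 'joint_efforts': array([-3.92078931e-03, -9.27133298e+01,  1.97828650e+00, -3.69933486e+01,
        1.77062029e-02,  8.12519953e-03,  4.59554929e-05]), 'position': array([0.18929728, 0.59531379, 0.24973085]), 'tool_rot': array([-3.14046159e+00,  6.01345588e-05,  2.83371476e+00]), 'force': array([-1.48849002, -0.7832016 , -0.11996697]), 'moment': array([-0.04385973, -0.00131863, -0.01514766]), 'grip_width': 0.08578258844452162}
top 529.4945836780166 529.4945836780166 287.2163721049003 212.9130601773848 [[-0.00648313 -0.99997376 -0.00323386 -0.0031801 ]
 [-0.98927729  0.00688557 -0.14588707  0.54558926]
 [ 0.14590551  0.00225338 -0.98929596  1.4898989 ]
 [ 0.          0.          0.          1.        ]]
side 540.2762855610462 540.2762855610462 278.87278421664286 215.49253596603492 [[ 0.76608336 -0.64268493  0.00850711 -0.40378682]
 [-0.36358617 -0.44423491 -0.81881649  0.26534814]
 [ 0.53002017  0.62418862 -0.57399232  1.51924738]
 [ 0.          0.          0.          1.        ]]
```

View pics/top0.png

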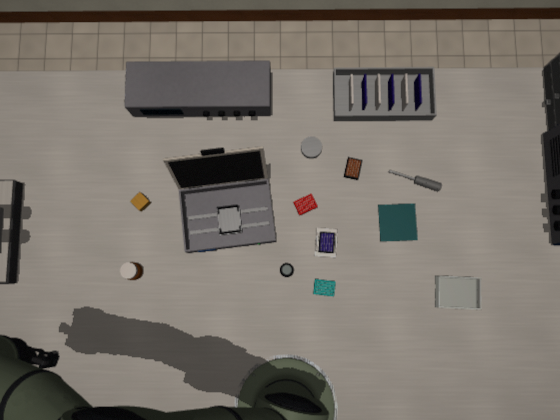

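View pics/side0.png

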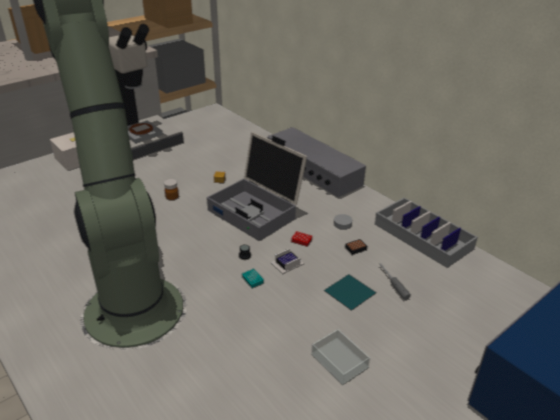

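Candidates for the holder in the top view are the violet one in the white cradle (326,242), the red look-alike (306,204), the turquoise look-alike (324,288) and the amber spare (353,168). I choose the violet one in the cradle and will check it in a close crop.

```bash
cat > h.py <<'E'
import numpy as np, cv2
from workcell import status, imaging, bot
def grab(n):
    f=imaging.grab_frame(n); f["T"]=np.array(f["camera_from_world"]); f["n"]=n; return f
def unproj(f,u,v,z=None,d=None):
    """to world; either on plane world z, or at depth d"""
    T=f["T"];R=T[:3,:3];t=T[:3,3];c=-R.T@t
    u=np.asarray(u,float);v=np.asarray(v,float)
    r=np.stack([(u-f["cx"])/f["fx"],(v-f["cy"])/f["fy"],np.ones_like(u)],-1)@R
    k=(z-c[2])/r[...,2] if d is None else np.asarray(d)
    return c+r*k[...,None]
def proj(f,p):
    q=np.asarray(p,float)@f["T"][:3,:3].T+f["T"][:3,3]
    return np.stack([q[...,0]/q[...,2]*f["fx"]+f["cx"],q[...,1]/q[...,2]*f["fy"]+f["cy"]],-1)
def cloud(f):
    v,u=np.mgrid[0:420,0:560]; P=unproj(f,u,v,d=f["range_z"]); P[f["range_z"]<=0]=np.nan; return P
def save(f,name,box=None,s=1,img=None):
    im=cv2.cvtColor(f["color"] if img is None else img,cv2.COLOR_RGB2BGR)
    if box: u0,v0,u1,v1=box; im=im[v0:v1,u0:u1]
    if s!=1: im=cv2.resize(im,None,fx=s,fy=s,interpolation=cv2.INTER_CUBIC)
    cv2.imwrite(f"pics/{name}.png",im)
E
python3 - <<'E'
from h import *
Z=dict(holder=.006,cradle=0,mat=0,nest=.018,tester=0,lid_hinge=.0565,lid_tab=None,spare=0,loupe=0,jar=0,driver=0,tin=0,weight=0,scraps=0)
for n in("top","side"):
    f=grab(n)
    if n=="top": save(f,"crop_h",(280,160,440,300),5)
    if n=="side": save(f,"crop_s",(190,120,390,320),3)
    P=cloud(f)
    for t,z in Z.items():
        for m in imaging.mark_of(t,n)[:3]:
            u,v=m["uv"]
            w=unproj(f,u,v,z=z) if z is not None else P[int(round(v)),int(round(u))]
            print(n,t,round(m["conf"],2),np.round([u,v],1),np.round(w,4))
E
```

```text
top holder 0.75 [304.7 206. ] [ 0.5709 -0.0586  0.006 ]
top holder 0.61 [413.3 180.5] [ 0.6456 -0.383   0.006 ]
top holder 0.59 [326.5 286.3] [ 0.3351 -0.1191  0.006 ]
top cradle 0.87 [327.7 243.3] [ 0.4603 -0.1252  0.    ]
top mat 0.89 [396.1 220.8] [ 0.5256 -0.3286  0.    ]
top nest 0.58 [230.8 218.8] [0.5325 0.1585 0.018 ]
top tester 0.65 [228.2 216.3] [0.5425 0.1682 0.    ]
top lid_hinge 0.89 [222.7 182.2] [0.6339 0.1786 0.0565]
top spare 0.71 [351.3 168.4] [ 0.6852 -0.2     0.    ]
top loupe 0.54 [286.6 267.2] [ 0.3912 -0.0039  0.    ]
top jar 0.56 [136.5 273.2] [0.3766 0.4344 0.    ]
top driver 0.69 [413.5 177.5] [ 0.656  -0.3854  0.    ]
top driver 0.3 [214.7 146.8] [0.755  0.2111 0.    ]
top driver 0.23 [143.9 200.3] [0.5924 0.4199 0.    ]
top tin 0.62 [311.  145.7] [ 0.7563 -0.08    0.    ]
top weight 0.56 [144.6 200.5] [0.5918 0.4178 0.    ]
top scraps 0.68 [456.9 291.2] [ 0.3186 -0.4973  0.    ]
side holder 0.8 [252.8 280.7] [ 0.3256 -0.1188  0.006 ]
side holder 0.75 [288.3 262.2] [ 0.4637 -0.1213  0.006 ]
side holder 0.74 [357.4 249.7] [ 0.6764 -0.2154  0.006 ]
side cradl
[... 333 characters left out ...]
50.2 212.1] [0.5443 0.179  0.    ]
side tester 0.46 [389.2 279.7] [ 0.6504 -0.3716  0.    ]
side lid_hinge 0.86 [267.6 185.7] [0.6467 0.207  0.0565]
side lid_tab 0.94 [281.3 137. ] [0.891  0.4215 0.0906]
side spare 0.83 [360.3 250.3] [ 0.6874 -0.2186  0.    ]
side spare 0.26 [338.9 362.8] [ 0.3087 -0.4976  0.    ]
side loupe 0.73 [245.3 257.5] [ 0.3782 -0.0119  0.    ]
side jar 0.65 [174.  198.5] [0.3811 0.4261 0.    ]
side driver 0.67 [392.2 281.9] [ 0.6498 -0.3838  0.    ]
side tin 0.7 [344.3 223.9] [ 0.752  -0.0835  0.    ]
side tin 0.48 [286.4 263.2] [ 0.4606 -0.1158  0.    ]
side weight 0.75 [350.5 292.2] [ 0.5202 -0.3353  0.    ]
side scraps 0.94 [338.7 360.8] [ 0.3128 -0.4927  0.    ]
```

Run:
```python
from workcell import status
print(status.observe()["clock"])
```

```text
1.6
```

View pics/crop_h.png

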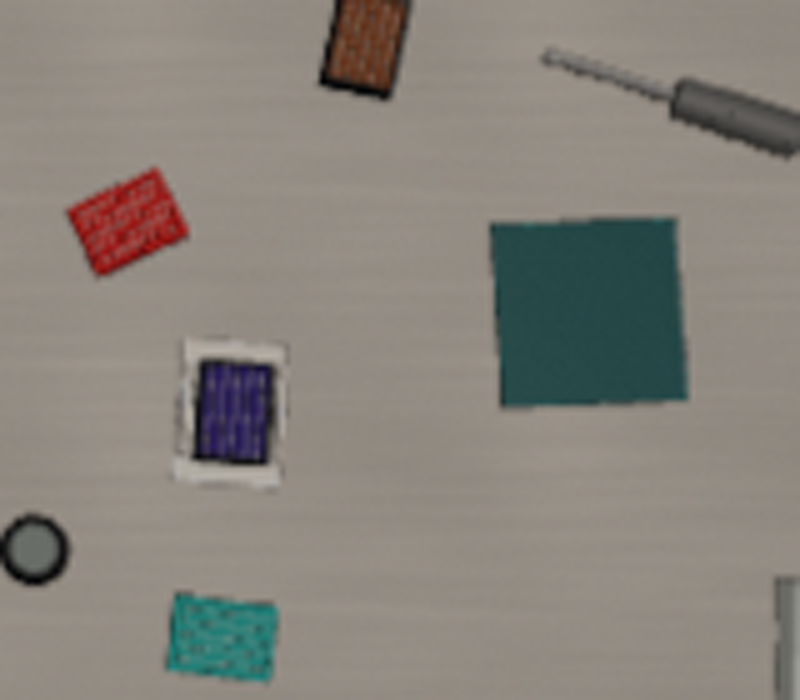

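View pics/crop_s.png

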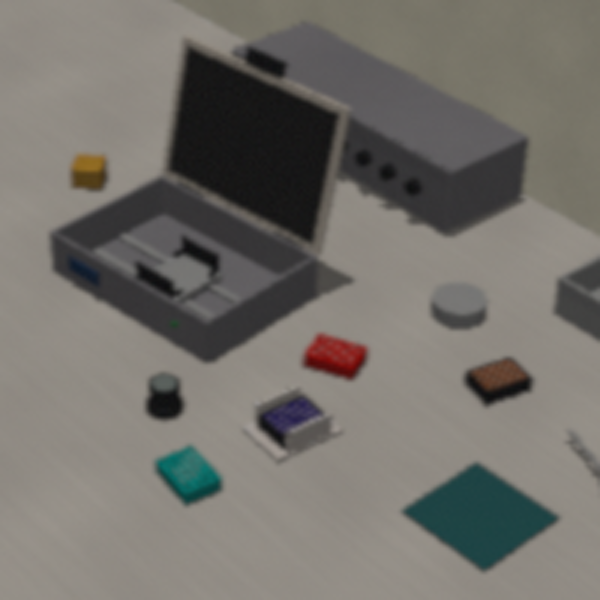

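The crop confirms the choice. The violet coupon with silver lines sits in the white cradle at about top-view pixel (326,242). The red, turquoise and amber ones lie loose on the bench. Next come precise poses.

Run:
```python
from h import *
f=grab("top"); P=cloud(f)
hsv=cv2.cvtColor(f["color"],cv2.COLOR_RGB2HSV).astype(int)
H,S,V=hsv[...,0],hsv[...,1],hsv[...,2]
def rect(mask,z,name):
    n,l,st,_=cv2.connectedComponentsWithStats(mask.astype(np.uint8))
    k=1+np.argmax(st[1:,4]); c,_=cv2.findContours((l==k).astype(np.uint8),cv2.RETR_EXTERNAL,cv2.CHAIN_APPROX_NONE)
    c=max(c,key=len).reshape(-1,2)
    vv,uu=np.nonzero(l==k); 
    W=unproj(f,uu,vv,z=z)[:,:2]; m=W.mean(0)
    r=cv2.minAreaRect((unproj(f,c[:,0],c[:,1],z=z)[:,:2]*1000).astype(np.float32))
    cov=np.cov((W-m).T); w,E=np.linalg.eigh(cov)
    e=E[:,1]; print(name,st[k],"mean",m.round(4),"rect",np.round(r,1) if 0 else r,"pca",np.degrees(np.arctan2(e[1],e[0])).round(1), np.sqrt(12*w).round(4))
def win(u0,v0,u1,v1):
    m=np.zeros((420,560),bool); m[v0:v1,u0:u1]=1; return m
rect(win(305,220,350,265)&(H>110)&(H<140)&(S>90),.024,"violet")
rect(win(310,222,345,262)&((V>165)&(S<40)|((H>110)&(S>90))|(V<70)),.0,"cradle")
rect(win(370,190,430,255)&(H>80)&(H<105)&(S>80),.004,"mat")
print("violet hsv",hsv[242,326],"cradle",hsv[260,320],hsv[242,317],"bench",hsv[250,300],"mat",hsv[222,398])
w=P[238:247,322:331].reshape(-1,3); print("holder top z",np.nanmedian(w[:,2]), "mat z",np.nanmedian(P[218:226,394:402,2]),"bench",np.nanmedian(P[245:255,360:370,2]))
# tester: height map
save(f,"crop_t",(150,130,300,270),5)
for nm,(u0,v0,u1,v1) in dict(t=(170,140,290,260)).items():
    zz=P[...,2]
    m=win(u0,v0,u1,v1)&(zz>.045)&(zz<.062)
    w=P[m]; print("rim pts",m.sum(),w.min(0).round(3),w.max(0).round(3))
    m=win(u0,v0,u1,v1)&(zz>.07); w=P[m]; print("lid",m.sum(),w.min(0).round(3),w.max(0).round(3))
    x=np.c_[w,np.ones(len(w))]; c=w.mean(0); _,s,vt=np.linalg.svd(w-c); print(c.round(4),s.round(3),vt.round(4))
zc=(np.clip(P[...,2],0,.12)/.12*255); zc=np.nan_to_num(zc).astype(np.uint8)
save(f,"z_t",(150,130,300,270),5,img=cv2.applyColorMap(zc,cv2.COLORMAP_JET))
```

```text
violet [319 233  15  19 227] mean [ 0.4629 -0.1188] rect ((462.44451904296875, -118.74476623535156), (38.71250915527344, 55.00376892089844), 84.37532806396484) pca 174.5 [0.0384 0.0539]
cradle [317 228  19  25 331] mean [ 0.4691 -0.1209] rect ((469.5124816894531, -118.38882446289062), (53.523719787597656, 69.4556655883789), 85.49089050292969) pca -178.0 [0.0476 0.0702]
mat [ 378  204   39   37 1299] mean [ 0.5213 -0.3304] rect ((521.6129150390625, -330.2972412109375), (106.6821517944336, 106.42144775390625), 1.978137731552124) pca 167.9 [0.1066 0.107 ]
violet hsv [126 143  89] cradle [ 15  27 152] [ 17  20 176] bench [ 17  27 152] mat [ 90 124  72]
holder top z 0.024225316948357722 mat z 0.0038278472394623897 bench 1.574222430156258e-05
rim pts 703 [0.436 0.028 0.045] [0.648 0.306 0.062]
lid 3002 [0.617 0.05  0.07 ] [0.693 0.308 0.255]
[0.656  0.1775 0.1628] [3.971 2.836 0.097] [[-0.1311  0.9902 -0.0479]
 [-0.2376 -0.0783 -0.9682]
 [-0.9625 -0.1155  0.2455]]
```

View pics/crop_t.png

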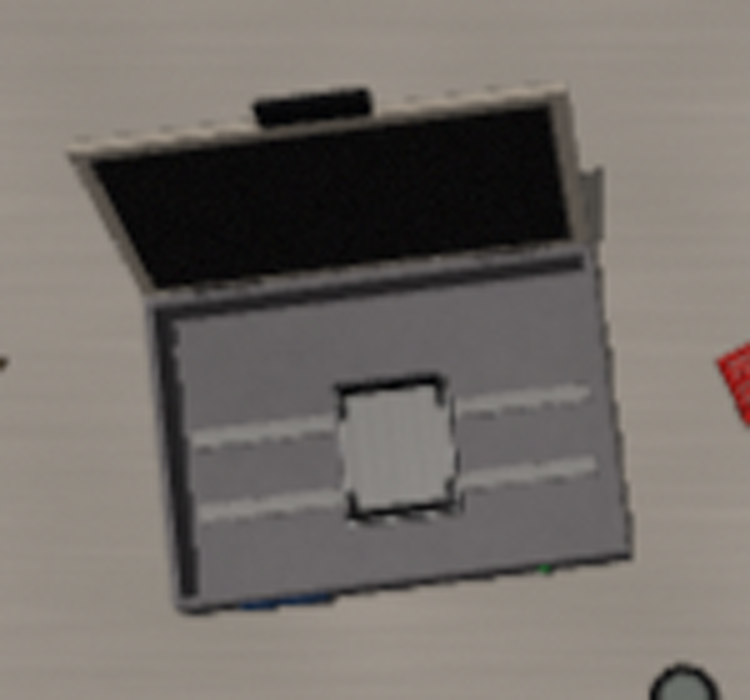

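View pics/z_t.png

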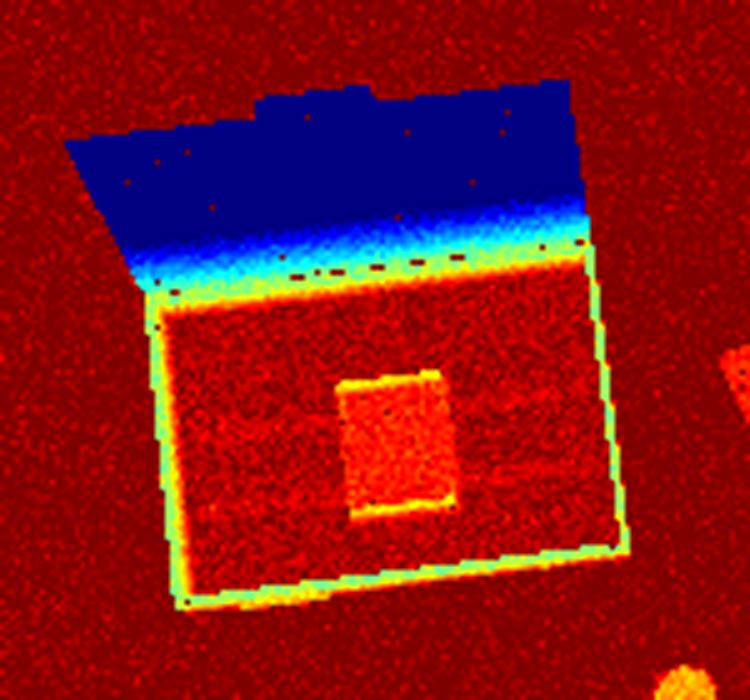

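```bash
cat > fit.py <<'E'
from h import *
from scipy.optimize import least_squares
def tester_fit(f):
    P=cloud(f);zz=P[...,2]
    m=np.zeros(zz.shape,bool); m[180:262,170:290]=1
    m&=(zz>.050)&(zz<.0595); w=P[m]
    w=w[w[:,0]<.63]
    # points lie on rim centre-line of 3 walls (front x=-.0875, y=±.1275)
    def loc(p,w):
        c,s=np.cos(p[2]),np.sin(p[2]); d=w[:,:2]-p[:2]
        return np.c_[d[:,0]*c+d[:,1]*s,-d[:,0]*s+d[:,1]*c]
    def res(p):
        q=loc(p,w); d=np.stack([abs(q[:,0]+.0875),abs(q[:,1]-.1275),abs(q[:,1]+.1275)],1)
        return d.min(1)
    r=least_squares(res,[.54,.17,.12],loss="soft_l1",f_scale=.002)
    return r.x,np.sqrt(np.mean(r.fun**2)),len(w),loc
E
python3 - <<'E'
from fit import *
f=grab("top"); P=cloud(f); zz=P[...,2]
p,rm,n,loc=tester_fit(f); print("tester",p.round(4),np.degrees(p[2]).round(2),rm,n)
# nest: end walls
m=np.zeros(zz.shape,bool); m[200:240,205:255]=1
a=P[m&(zz>.034)&(zz<.05)]; q=loc(p,a)
for k in(0,1):
    s=q[(q[:,0]>np.median(q[:,0]))==k]; print("wall",len(s),s.mean(0).round(4),s.min(0).round(4),s.max(0).round(4))
b=P[m&(zz>.015)&(zz<.021)]; q=loc(p,b); q=q[(abs(q[:,0])<.045)]; print("floor",len(q),np.median(q,0).round(4),np.percentile(q,[3,97],axis=0).round(4))
# lid in tester frame
m=np.zeros(zz.shape,bool); m[145:185,170:275]=1
w=P[m&(zz>.1)]; q=np.c_[loc(p,w),w[:,2]]; c=q.mean(0); _,s,vt=np.linalg.svd(q-c,full_matrices=False); nrm=vt[2]; print("lid normal",nrm.round(4),c.round(4)); 
th=np.arctan2(abs(nrm[0]),abs(nrm[2])); print("lid open angle",np.pi/2+(np.pi/2-th) if nrm[0]*nrm[2]<0 else th, "zmax",q.max(0).round(4))
# holder black+violet
hsv=cv2.cvtColor(f["color"],cv2.COLOR_RGB2HSV).astype(int);H,S,V=np.moveaxis(hsv,2,0)
m=np.zeros(zz.shape,bool); m[226:260,312:342]=1
print("walls z>.029:",); w=P[m&(zz>.029)&(zz<.036)]; 
for k in(0,1):
    s=w[(w[:,1]>-.119)==k]; 
    if len(s): cv,E=np.linalg.eigh(np.cov(s[:,:2].T)); print(len(s),s.mean(0).round(4),np.degrees(np.arctan2(E[1,1],E[0,1])).round(1))
w=P[m&(zz>.0215)&(zz<.027)]; r=cv2.minAreaRect((w[:,:2]*1000).astype(np.float32)); print("holder top",w.mean(0).round(4),r)
w=P[m&(zz>.003)&(zz<.01)]; r=cv2.minAreaRect((w[:,:2]*1000).astype(np.float32)); print("base",len(w),w.mean(0).round(4),r)
E
```

```text
tester [0.5411 0.1647 0.0957] 5.48 0.03777080513535299 431
wall 35 [-0.0452 -0.0002] [-0.0496 -0.0312] [0.0242 0.029 ]
wall 34 [ 0.0269 -0.0022] [ 0.0244 -0.0289] [0.0296 0.029 ]
floor 323 [-0.0089 -0.0009] [[-0.0388 -0.0331]
 [ 0.0235  0.031 ]]
lid normal [-0.9684 -0.024   0.2483] [0.1188 0.0012 0.1757]
lid open angle 1.8218057338554288 zmax [0.1447 0.1339 0.254 ]
walls z>.029:
33 [ 0.4604 -0.1381  0.0315] -177.1
28 [ 0.4603 -0.0983  0.0314] -178.9
holder top [ 0.465  -0.1202  0.0243] ((463.5953674316406, -118.73287963867188), (58.552520751953125, 59.558563232421875), 83.30392456054688)
base 199 [ 0.4615 -0.1169  0.0056] ((462.59649658203125, -121.57398986816406), (85.4722671508789, 97.41551208496094), 89.30911254882812)
```

```bash
cat > fit2.py <<'E'
from fit import *
def edges(f,p0,iters=6):
    P=cloud(f);zz=P[...,2]
    m=np.zeros(zz.shape,bool); m[180:262,170:290]=1
    w=P[m&(zz>.048)&(zz<.0605)]
    p=np.array(p0,float)
    c,s=np.cos,np.sin
    def loc(p,w):
        d=w[:,:2]-p[:2]; return np.c_[d[:,0]*c(p[2])+d[:,1]*s(p[2]),-d[:,0]*s(p[2])+d[:,1]*c(p[2])]
    tol=.015
    for _ in range(iters):
        q=loc(p,w)
        A=w[(abs(q[:,0]+.0875)<tol)&(abs(q[:,1])<.115)]; B=w[(abs(q[:,1]-.1275)<tol)&(abs(q[:,0])<.07)]; C=w[(abs(q[:,1]+.1275)<tol)&(abs(q[:,0])<.07)]
        res=lambda p:np.r_[loc(p,A)[:,0]+.0875,loc(p,B)[:,1]-.1275,loc(p,C)[:,1]+.1275]
        r=least_squares(res,p,loss="soft_l1",f_scale=.002); p=r.x; tol=max(.005,tol*.7)
    return p,[len(A),len(B),len(C)],np.sqrt(np.mean(r.fun**2)),loc
E
python3 - <<'E'
from fit2 import *
f=grab("top"); P=cloud(f); zz=P[...,2]
p,n,rm,loc=edges(f,[.54,.167,.115]); print(p.round(4),np.degrees(p[2]).round(2),n,rm.round(4))
m=np.zeros(zz.shape,bool); m[198:240,205:255]=1
q=loc(p,P.reshape(-1,3)).reshape(420,560,2)
m&=(abs(q[...,1])<.06)
for lo,hi in((.034,.05),(.015,.022)):
    a=q[m&(zz>lo)&(zz<hi)&(abs(q[...,0])<.06)]
    for k in(0,1):
        s=a[(a[:,0]>-.008)==k]; print(lo,len(s),s.mean(0).round(4),np.percentile(s,[2,98],axis=0).round(4).tolist())
# lid
m=np.zeros(zz.shape,bool); m[145:185,170:275]=1
m&=(zz>.1); w=np.c_[q[m],zz[m]]; c=w.mean(0); nrm=np.linalg.svd(w-c,full_matrices=False)[2][2]; print("lid n",nrm.round(4),c.round(4))
# overlay
im=f["color"].copy()
def W(x,y,z): 
    c,s=np.cos(p[2]),np.sin(p[2]); return [p[0]+x*c-y*s,p[1]+x*s+y*c,z]
big=cv2.resize(im[130:270,150:300],None,fx=5,fy=5,interpolation=cv2.INTER_CUBIC)
def poly(pts):
    uv=proj(f,pts); cv2.polylines(big,[np.int32((uv-[150,130]+.5)*5)],True,(0,255,0),1)
poly([W(-.09,-.13,.056),W(-.09,.13,.056),W(.09,.13,.056),W(.09,-.13,.056)])
cv2.imwrite("pics/ov1.png",big[...,::-1])
E
```

```text
[0.5409 0.1663 0.1197] 6.86 [147, 99, 80] 0.0017
0.034 34 [-0.0472 -0.0029] [[-0.0493, -0.0317], [-0.0449, 0.0272]]
0.034 39 [ 0.0266 -0.0022] [[0.0242, -0.0313], [0.0288, 0.0268]]
0.015 204 [-0.0265 -0.0016] [[-0.0502, -0.0337], [-0.0089, 0.0297]]
0.015 167 [ 0.0091 -0.0021] [[-0.0072, -0.0362], [0.0255, 0.0375]]
lid n [-9.685e-01 -1.000e-04  2.491e-01] [ 0.1189 -0.0034  0.1763]
```

View pics/ov1.png

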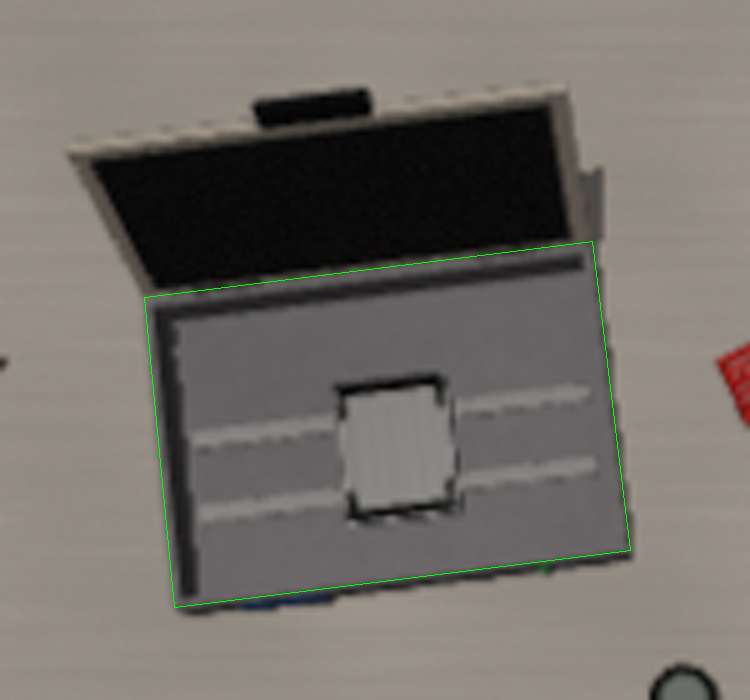

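The fitted outline matches the tester rim. That puts the tester at (0.541, 0.166) with yaw 6.9°, the nest at about (0.531, 0.163) and the lid at about 1.82 rad. I now move over the cradle by way of a waypoint.

```bash
python3 -m handwheel '[{"offset":[-36,-25,0],"rot":[0,0,0],"claw":1},{"offset":[-36,-25,0],"rot":[0,0,0],"claw":1},{"offset":[-36,-25,0],"rot":[0,0,0],"claw":1},{"offset":[-36,-25,0],"rot":[0,0,0],"claw":1},{"offset":[-36,-25,0],"rot":[0,0,0],"claw":1},{"offset":[-36,-25,0],"rot":[0,0,0],"claw":1},{"offset":[-36,-25,0],"rot":[0,0,0],"claw":1},{"offset":[-36,-25,0],"rot":[0,0,0],"claw":1},{"offset":[-36,-25,0],"rot":[0,0,0],"claw":1},{"offset":[-30,-25,0],"rot":[0,0,0],"claw":1}]'
python3 -m handwheel '[{"offset":[-15,-43,0],"rot":[0,0,0],"claw":1},{"offset":[-15,-43,0],"rot":[0,0,0],"claw":1},{"offset":[-15,-43,0],"rot":[0,0,0],"claw":1},{"offset":[-15,-43,0],"rot":[0,0,0],"claw":1},{"offset":[-15,-43,0],"rot":[0,0,0],"claw":1},{"offset":[-15,-43,0],"rot":[0,0,0],"claw":1},{"offset":[-15,-43,0],"rot":[0,0,0],"claw":1},{"offset":[-15,-43,0],"rot":[0,0,0],"claw":1},{"offset":[0,0,0],"rot":[0,0,0],"claw":1}]'
python3 -m handwheel '[{"offset":[0,0,0],"rot":[0,0,7.8],"claw":1},{"offset":[0,0,0],"rot":[0,0,7.8],"claw":1},{"offset":[0,0,0],"rot":[0,0,7.8],"claw":1},{"offset":[0,0,0],"rot":[0,0,7.8],"claw":1},{"offset":[0,0,0],"rot":[0,0,7.8],"claw":1},{"offset":[0,0,0],"rot":[0,0,7.8],"claw":1},{"offset":[0,0,0],"rot":[0,0,7.8],"claw":1},{"offset":[0,0,0],"rot":[0,0,7.8],"claw":1},{"offset":[0,0,0],"rot":[0,0,7.8],"claw":1},{"offset":[0,0,0],"rot":[0,0,7.8],"claw":1},{"offset":[0,0,0],"rot":[0,0,0],"claw":1}]'
cat > to.py <<'E'
import sys
from h import *
from scipy.spatial.transform import Rotation as Ro
def go(x,y,z,yawdeg=None):
    s=status.observe(); R=Ro.from_euler("xyz",s["tool_rot"]); d=np.array([x,y,z])-s["position"]
    print("t",round(s["clock"],2),"pos",s["position"].round(4),"rpy",np.degrees(s["tool_rot"]).round(2),"F",s["force"].round(1),"w",round(s["grip_width"],4),"q7",s["qpos"][6].round(2))
    print("tool offset mm",(R.inv().apply(d)*1000).round(1))
    if yawdeg is not None:
        Rt=Ro.from_euler("xyz",[np.pi,0,np.radians(yawdeg)]); print("rotvec deg",np.degrees((R.inv()*Rt).as_rotvec()).round(2))
if __name__=="__main__": go(*map(float,sys.argv[1:]))
E
python3 to.py .4625 -.1188 .10 84.5
```

```text
clock: 2.75
position: [0.4522, 0.2483, 0.2505]
tool_rot: [3.141, 0.0, 2.833]
force: [0.7, 0.9, -0.2]
grip_width: 0.085
clock: 3.65
position: [0.4605, -0.1197, 0.2506]
tool_rot: [-3.14, 0.001, 2.827]
force: [-0.2, 1.3, -0.1]
grip_width: 0.0856
clock: 4.75
position: [0.4612, -0.1137, 0.2503]
tool_rot: [3.142, 0.0, 1.47]
force: [0.2, -0.6, -0.2]
grip_width: 0.0853
t 4.75 pos [ 0.4612 -0.1137  0.2503] rpy [1.800e+02 1.000e-02 8.424e+01] F [ 0.2 -0.6 -0.2] w 0.0853 q7 0.23
tool offset mm [ -4.9   1.8 150.3]
rotvec deg [ 0.    0.01 -0.26]
```

```bash
python3 -m handwheel '[{"offset":[-2,0.5,40],"rot":[0,0,0],"claw":1},{"offset":[-2,0.5,40],"rot":[0,0,0],"claw":1},{"offset":[-1,1,40],"rot":[0,0,0],"claw":1},{"offset":[0,0,40],"rot":[0,0,0],"claw":1},{"offset":[0,0,0],"rot":[0,0,0],"claw":1},{"offset":[0,0,10],"rot":[0,0,0],"claw":1},{"offset":[0,0,10],"rot":[0,0,0],"claw":1},{"offset":[0,0,10],"rot":[0,0,0],"claw":1},{"offset":[0,0,10],"rot":[0,0,0],"claw":1},{"offset":[0,0,10],"rot":[0,0,0],"claw":1},{"offset":[0,0,0],"rot":[0,0,0],"claw":1}]'
python3 to.py .4625 -.1188 .03 84.5
python3 - <<'E'
from h import *
save(grab("side"),"s1",(210,180,370,300),5)
save(grab("top"),"t1",(260,180,400,300),5)
E
```

```text
clock: 5.85
position: [0.4621, -0.1192, 0.0393]
tool_rot: [-3.14, -0.0, 1.472]
force: [-0.4, -0.0, 1.0]
grip_width: 0.0854
t 5.85 pos [ 0.4621 -0.1192  0.0393] rpy [-1.7992e+02 -1.0000e-02  8.4370e+01] F [-0.4 -0.   1. ] w 0.0854 q7 0.47
tool offset mm [0.4 0.3 9.3]
rotvec deg [-0.08 -0.01 -0.13]
```

View pics/s1.png

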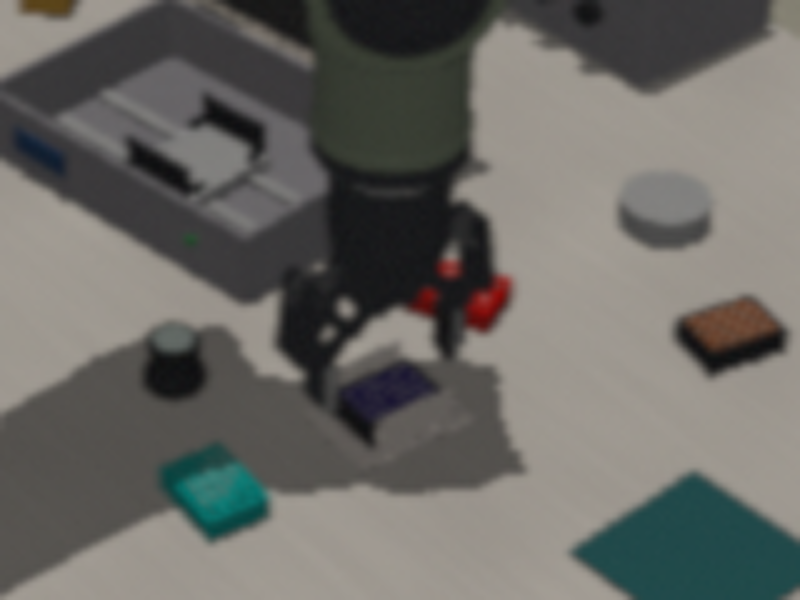

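View pics/t1.png

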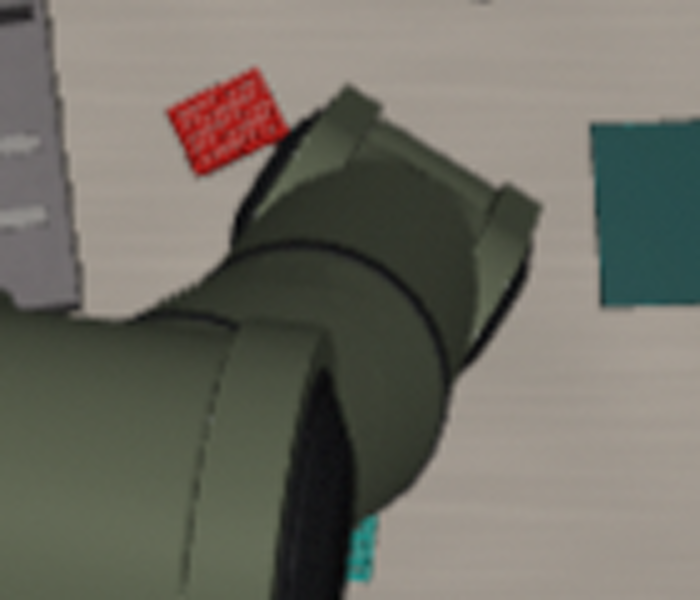

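The side picture shows the open fingers straddling the holder, with fingertips at about crop (318,395) and (450,350). I read their height from the depth image.

Run:
```python
from h import *
f=grab("side"); P=cloud(f)
w=P[215:300,240:330].reshape(-1,3); w=w[~np.isnan(w[:,0])]
s=status.observe()["position"]
m=(abs(w[:,1]+.119)<.02)
for nm,lo,hi in(("near",.39,.428),("far",.497,.53)):
    a=w[m&(w[:,0]>lo)&(w[:,0]<hi)&(w[:,2]>.012)]; print(nm,len(a),np.sort(a[:,2])[:12].round(3), a[np.argsort(a[:,2])[:5]].round(3))
```

```text
near 426 [0.012 0.013 0.015 0.015 0.018 0.021 0.021 0.024 0.026 0.026 0.029 0.037] [[ 0.427 -0.124  0.012]
 [ 0.427 -0.12   0.013]
 [ 0.427 -0.134  0.015]
 [ 0.427 -0.129  0.015]
 [ 0.427 -0.139  0.018]]
far 212 [0.035 0.035 0.036 0.037 0.037 0.038 0.042 0.042 0.042 0.043 0.044 0.044] [[ 0.502 -0.127  0.035]
 [ 0.504 -0.116  0.035]
 [ 0.504 -0.13   0.036]
 [ 0.503 -0.112  0.037]
 [ 0.501 -0.124  0.037]]
```

```bash
python3 -m handwheel '[{"offset":[0,0,6],"rot":[0,0,0],"claw":1},{"offset":[0,0,6],"rot":[0,0,0],"claw":1},{"offset":[0,0,5],"rot":[0,0,0],"claw":1},{"offset":[0,0,0],"rot":[0,0,0],"claw":1},{"offset":[0,0,0],"rot":[0,0,0],"claw":-1},{"offset":[0,0,0],"rot":[0,0,0],"claw":-1},{"offset":[0,0,0],"rot":[0,0,0],"claw":-1},{"offset":[0,0,0],"rot":[0,0,0],"claw":-1},{"offset":[0,0,0],"rot":[0,0,0],"claw":-1},{"offset":[0,0,0],"rot":[0,0,0],"claw":-1}]' 40
python3 to.py .4625 -.1188 .1
python3 - <<'E'
from h import *
save(grab("side"),"s2",(230,200,350,290),6)
E
```

```text
clock: 7.0
position: [0.4627, -0.1193, 0.0236]
tool_rot: [3.141, 0.0, 1.472]
force: [-1.0, -0.1, 6.7]
grip_width: 0.0589
t 7.0 pos [ 0.4627 -0.1193  0.0236] rpy [179.97   0.    84.36] F [-1.  -0.1  6.7] w 0.0589 q7 0.49
tool offset mm [  0.5  -0.3 -76.4]
```

View pics/s2.png

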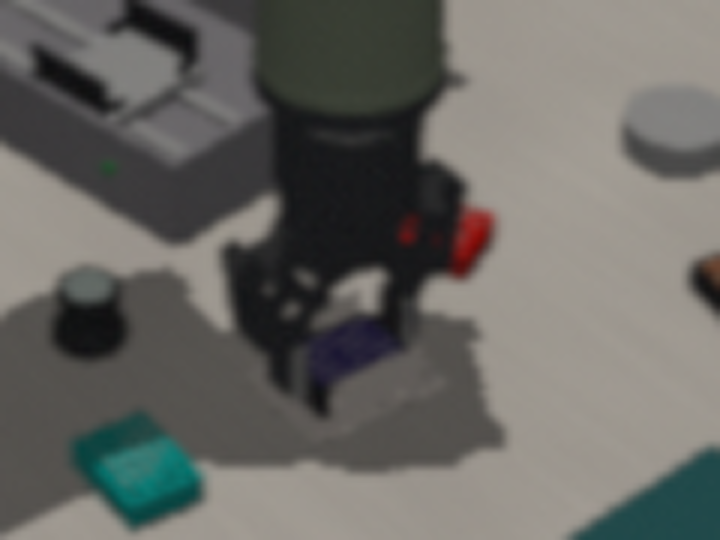

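Holder gripped at width 0.0589. I lift it and carry it to above the mat.

```bash
python3 -m handwheel '[{"offset":[0,0,-5],"rot":[0,0,0],"claw":-1},{"offset":[0,0,-15],"rot":[0,0,0],"claw":-1},{"offset":[0,0,-30],"rot":[0,0,0],"claw":-1},{"offset":[0,0,-40],"rot":[0,0,0],"claw":-1},{"offset":[-20,8,-10],"rot":[0,0,0],"claw":-1},{"offset":[-40,16,0],"rot":[0,0,0],"claw":-1},{"offset":[-42,16,0],"rot":[0,0,0],"claw":-1},{"offset":[-42,16,0],"rot":[0,0,0],"claw":-1},{"offset":[-40,15,0],"rot":[0,0,0],"claw":-1},{"offset":[-20,8,0],"rot":[0,0,0],"claw":-1},{"offset":[0,0,0],"rot":[0,0,0],"claw":-1},{"offset":[0,0,0],"rot":[0,0,0],"claw":-1}]'
python3 to.py .5213 -.3304 .0216 84.5
python3 - <<'E'
from h import *
save(grab("side"),"s3",(250,200,450,350),4)
E
```

```text
clock: 8.25
position: [0.5208, -0.33, 0.1232]
tool_rot: [-3.141, -0.0, 1.472]
force: [0.7, 0.8, -1.7]
grip_width: 0.0587
t 8.25 pos [ 0.5208 -0.33    0.1232] rpy [-1.7997e+02 -2.0000e-02  8.4330e+01] F [ 0.7  0.8 -1.7] w 0.0587 q7 0.68
tool offset mm [ -0.4   0.6 101.6]
rotvec deg [-0.03 -0.02 -0.17]
```

View pics/s3.png

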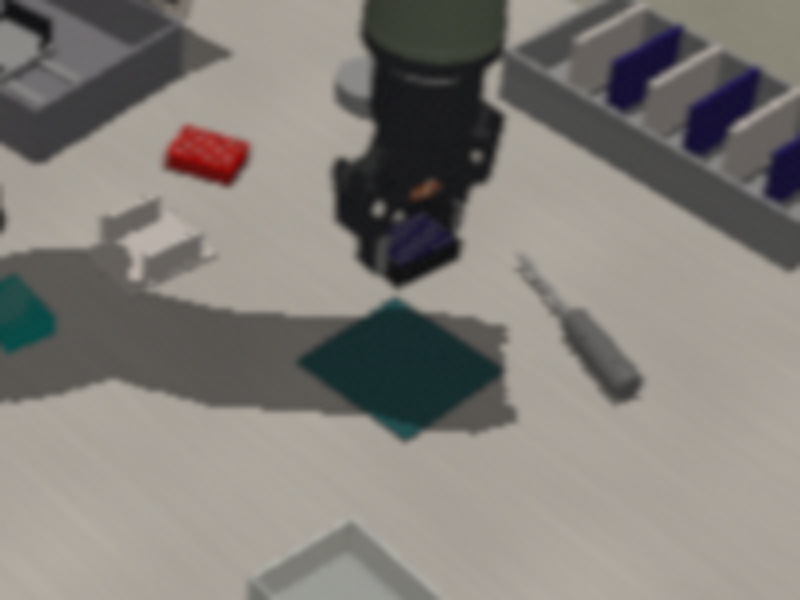

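The cradle is empty and the holder hangs level above the mat, whose centre is at crop (400,365). I lower it.

```bash
python3 -m handwheel '[{"offset":[0,0,25],"rot":[0,0,0],"claw":-1},{"offset":[0,0,30],"rot":[0,0,0],"claw":-1},{"offset":[0,0,20],"rot":[0,0,0],"claw":-1},{"offset":[0,0,13],"rot":[0,0,0],"claw":-1},{"offset":[0,0,5],"rot":[0,0,0],"claw":-1},{"offset":[0,0,4],"rot":[0,0,0],"claw":-1},{"offset":[0,0,2],"rot":[0,0,0],"claw":-1},{"offset":[0,0,0],"rot":[0,0,0],"claw":-1}]'
python3 to.py .5213 -.3304 .0216 84.5
```

```text
clock: 9.1
position: [0.5214, -0.3301, 0.0248]
tool_rot: [3.141, 0.0, 1.473]
force: [0.2, -0.5, -0.9]
grip_width: 0.059
t 9.1 pos [ 0.5214 -0.3301  0.0248] rpy [1.7996e+02 1.0000e-02 8.4370e+01] F [ 0.2 -0.5 -0.9] w 0.059 q7 0.73
tool offset mm [-0.3 -0.1  3.2]
rotvec deg [ 0.04  0.01 -0.13]
```

```bash
python3 -m handwheel '[{"offset":[0,0,2],"rot":[0,0,0],"claw":-1},{"offset":[0,0,0.5],"rot":[0,0,0],"claw":-1},{"offset":[0,0,0],"rot":[0,0,0],"claw":-1}]'
python3 to.py .5213 -.3304 .0216 84.5
```

```text
clock: 9.4
position: [0.5212, -0.3301, 0.0219]
tool_rot: [3.141, 0.0, 1.472]
force: [0.0, -0.2, -1.3]
grip_width: 0.0589
t 9.4 pos [ 0.5212 -0.3301  0.0219] rpy [179.99   0.    84.36] F [ 0.  -0.2 -1.3] w 0.0589 q7 0.73
tool offset mm [-0.3  0.1  0.3]
rotvec deg [ 0.01  0.   -0.14]
```

```bash
python3 -m handwheel '[{"offset":[0,0,0.8],"rot":[0,0,0],"claw":-1},{"offset":[0,0,0.7],"rot":[0,0,0],"claw":-1},{"offset":[0,0,0],"rot":[0,0,0],"claw":-1}]'
python3 to.py .5213 -.3304 .0216 84.5
```

```text
clock: 9.7
position: [0.5213, -0.3301, 0.0216]
tool_rot: [3.141, -0.0, 1.472]
force: [-5.4, 4.4, 23.9]
grip_width: 0.0591
t 9.7 pos [ 0.5213 -0.3301  0.0216] rpy [ 1.7997e+02 -2.0000e-02  8.4350e+01] F [-5.4  4.4 23.9] w 0.0591 q7 0.73
tool offset mm [-0.3  0.1  0. ]
rotvec deg [ 0.03 -0.02 -0.15]
```

Down on the mat at 24 N. I ease off, open and rise clear.

```bash
python3 -m handwheel '[{"offset":[0,0,-0.8],"rot":[0,0,0],"claw":-1},{"offset":[0,0,0],"rot":[0,0,0],"claw":0.2},{"offset":[0,0,0],"rot":[0,0,0],"claw":1},{"offset":[0,0,0],"rot":[0,0,0],"claw":1},{"offset":[0,0,0],"rot":[0,0,0],"claw":1},{"offset":[0,0,0],"rot":[0,0,0],"claw":1},{"offset":[0,0,-10],"rot":[0,0,0],"claw":1},{"offset":[0,0,-25],"rot":[0,0,0],"claw":1},{"offset":[0,0,-40],"rot":[0,0,0],"claw":1},{"offset":[0,0,-45],"rot":[0,0,0],"claw":1},{"offset":[0,0,0],"rot":[0,0,0],"claw":1}]'
python3 -m handwheel '[{"offset":[0,0,0],"rot":[0,0,8.2],"claw":1},{"offset":[0,0,0],"rot":[0,0,8.2],"claw":1},{"offset":[0,0,0],"rot":[0,0,8.2],"claw":1},{"offset":[0,0,0],"rot":[0,0,8.2],"claw":1},{"offset":[0,0,0],"rot":[0,0,8.2],"claw":1},{"offset":[0,0,0],"rot":[0,0,8.2],"claw":1},{"offset":[0,0,0],"rot":[0,0,8.2],"claw":1},{"offset":[0,0,0],"rot":[0,0,8.2],"claw":1},{"offset":[0,0,0],"rot":[0,0,8.2],"claw":1},{"offset":[0,0,0],"rot":[0,0,8.2],"claw":1},{"offset":[0,0,0],"rot":[0,0,8.2],"claw":1},{"offset":[0,0,0],"rot":[0,0,0],"claw":1}]'
python3 to.py .5213 -.3304 .0216 -5.6
python3 - <<'E'
from h import *
f=grab("side");save(f,"s4",(270,210,430,330),5); P=cloud(f)
h=cv2.cvtColor(f["color"],cv2.COLOR_RGB2HSV).astype(int)
m=np.zeros((420,560),bool); m[255:330,310:400]=1
m&=(P[...,2]>.012)&(P[...,2]<.03)
w=P[m]; print(len(w)); t=w[abs(w[:,2]-.0225)<.003]; print("top pts",len(t),t.mean(0).round(4),cv2.minAreaRect((t[:,:2]*1000).astype(np.float32)))
E
```

```text
clock: 10.8
position: [0.5231, -0.3317, 0.1473]
tool_rot: [3.134, 0.003, 1.472]
force: [0.2, -0.5, -0.5]
grip_width: 0.0852
clock: 12.0
position: [0.5213, -0.3297, 0.1413]
tool_rot: [3.141, 0.0, -0.104]
force: [0.2, 0.4, -0.5]
grip_width: 0.0854
t 12.0 pos [ 0.5213 -0.3297  0.1413] rpy [ 1.7999e+02  1.0000e-02 -5.9700e+00] F [ 0.2  0.4 -0.5] w 0.0854 q7 -0.58
tool offset mm [1.000e-01 6.000e-01 1.197e+02]
rotvec deg [ 0.01  0.01 -0.37]
384
top pts 208 [ 0.5401 -0.3461  0.0221] ((566.5052490234375, -368.6442565917969), (103.399658203125, 177.24197387695312), 78.34661865234375)
```

View pics/s4.png

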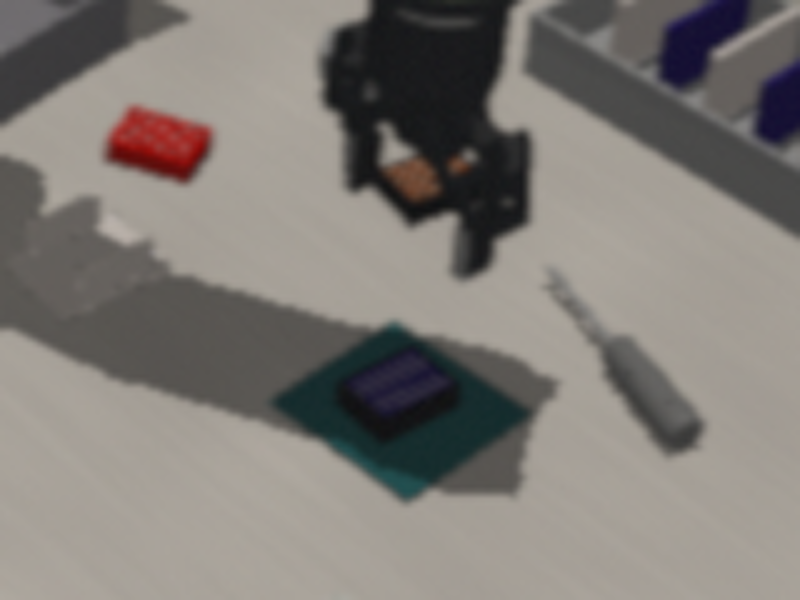

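The holder lies flat and released on the mat at crop (400,392), and the jaws are now across its width. I regrasp by the long sides.

```bash
python3 -m handwheel '[{"offset":[0,0,30],"rot":[0,0,-0.3],"claw":1},{"offset":[0,0,35],"rot":[0,0,0],"claw":1},{"offset":[0,0,30],"rot":[0,0,0],"claw":1},{"offset":[0,0,15],"rot":[0,0,0],"claw":1},{"offset":[0,0,7.5],"rot":[0,0,0],"claw":1},{"offset":[0,0,0],"rot":[0,0,0],"claw":1},{"offset":[0,0,0],"rot":[0,0,0],"claw":1}]'
python3 to.py .5213 -.3304 .0235 -5.6
```

```text
clock: 12.75
position: [0.5217, -0.3305, 0.0248]
tool_rot: [3.141, -0.001, -0.096]
force: [0.3, -1.1, 0.6]
grip_width: 0.0852
t 12.75 pos [ 0.5217 -0.3305  0.0248] rpy [ 1.7996e+02 -8.0000e-02 -5.4900e+00] F [ 0.3 -1.1  0.6] w 0.0852 q7 -0.48
tool offset mm [-0.4 -0.1  1.3]
rotvec deg [ 0.04 -0.08  0.11]
```

```bash
python3 -m handwheel '[{"offset":[0,0,0.5],"rot":[0,0,0],"claw":-1},{"offset":[0,0,0],"rot":[0,0,0],"claw":-1},{"offset":[0,0,0],"rot":[0,0,0],"claw":-1},{"offset":[0,0,0],"rot":[0,0,0],"claw":-1},{"offset":[0,0,0],"rot":[0,0,0],"claw":-1},{"offset":[0,0,0],"rot":[0,0,0],"claw":-1},{"offset":[0,0,0],"rot":[0,0,0],"claw":-1},{"offset":[0,0,0],"rot":[0,0,0],"claw":-1}]' 40
python3 to.py .5309 .1628 .15 6.86
```

```text
clock: 13.55
position: [0.5214, -0.3302, 0.0238]
tool_rot: [3.141, -0.001, -0.096]
force: [-1.9, 2.0, 8.0]
grip_width: 0.0431
t 13.55 pos [ 0.5214 -0.3302  0.0238] rpy [ 1.7999e+02 -4.0000e-02 -5.5300e+00] F [-1.9  2.   8. ] w 0.0431 q7 -0.48
tool offset mm [ -38.  -491.6 -126.3]
rotvec deg [ 1.000e-02 -4.000e-02 -1.239e+01]
```

```bash
python3 -m handwheel '[{"offset":[0,0,-6],"rot":[0,0,0],"claw":-1},{"offset":[0,0,-20],"rot":[0,0,0],"claw":-1},{"offset":[0,0,-40],"rot":[0,0,0],"claw":-1},{"offset":[0,0,-40],"rot":[0,0,0],"claw":-1},{"offset":[0,-15,-20],"rot":[0,0,0],"claw":-1},{"offset":[-4,-40,0],"rot":[0,0,0],"claw":-1},{"offset":[-5,-45,0],"rot":[0,0,0],"claw":-1},{"offset":[-5,-48,0],"rot":[0,0,0],"claw":-1},{"offset":[-5,-48,0],"rot":[0,0,0],"claw":-1},{"offset":[-5,-48,0],"rot":[0,0,0],"claw":-1},{"offset":[-4,-48,0],"rot":[0,0,0],"claw":-1},{"offset":[-4,-48,0],"rot":[0,0,0],"claw":-1}]'
python3 -m handwheel '[{"offset":[-2,-48,0],"rot":[0,0,0],"claw":-1},{"offset":[-2,-44,0],"rot":[0,0,0],"claw":-1},{"offset":[-2,-35,0],"rot":[0,0,-4],"claw":-1},{"offset":[0,-20,0],"rot":[0,0,-4],"claw":-1},{"offset":[0,0,0],"rot":[0,0,-4.4],"claw":-1},{"offset":[0,0,0],"rot":[0,0,0],"claw":-1},{"offset":[0,0,0],"rot":[0,0,0],"claw":-1}]'
python3 to.py .5309 .1628 .0378 6.86
```

```text
clock: 14.75
position: [0.5218, 0.0135, 0.1495]
tool_rot: [-3.141, -0.0, -0.097]
force: [0.6, 0.0, -1.7]
grip_width: 0.0426
clock: 15.45
position: [0.529, 0.1575, 0.1494]
tool_rot: [-3.141, -0.0, 0.117]
force: [0.3, 0.1, -1.3]
grip_width: 0.043
t 15.45 pos [0.529  0.1575 0.1494] rpy [-1.7999e+02 -1.0000e-02  6.6800e+00] F [ 0.3  0.1 -1.3] w 0.043 q7 -1.16
tool offset mm [  2.4  -5.  111.6]
rotvec deg [-0.01 -0.01 -0.18]
```

```bash
python3 -m handwheel '[{"offset":[2.4,-5,20],"rot":[0,0,0],"claw":-1},{"offset":[0,0,30],"rot":[0,0,0],"claw":-1},{"offset":[0,0,20],"rot":[0,0,0],"claw":-1},{"offset":[0,0,10],"rot":[0,0,0],"claw":-1},{"offset":[0,0,0],"rot":[0,0,0],"claw":-1},{"offset":[0,0,0],"rot":[0,0,0],"claw":-1}]'
python3 to.py .5309 .1628 .0378 6.86
python3 - <<'E'
from h import *
save(grab("side"),"s5",(200,150,300,240),7)
save(grab("top"),"t5",(170,150,290,260),6)
E
```

```text
clock: 16.05
position: [0.5312, 0.1632, 0.0699]
tool_rot: [3.141, -0.001, 0.118]
force: [0.7, 0.0, -2.0]
grip_width: 0.0432
t 16.05 pos [0.5312 0.1632 0.0699] rpy [ 1.7999e+02 -4.0000e-02  6.7800e+00] F [ 0.7  0.  -2. ] w 0.0432 q7 -1.08
tool offset mm [-0.4  0.4 32.1]
rotvec deg [ 0.01 -0.04 -0.08]
```

View pics/s5.png

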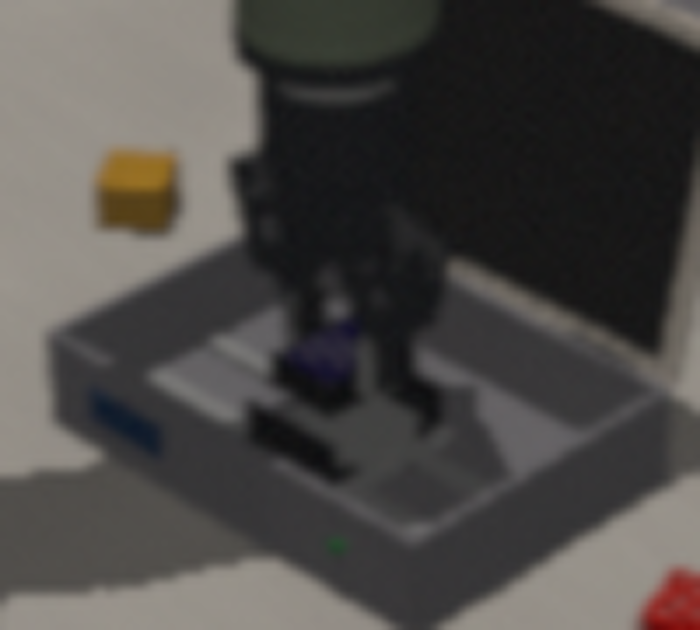

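View pics/t5.png

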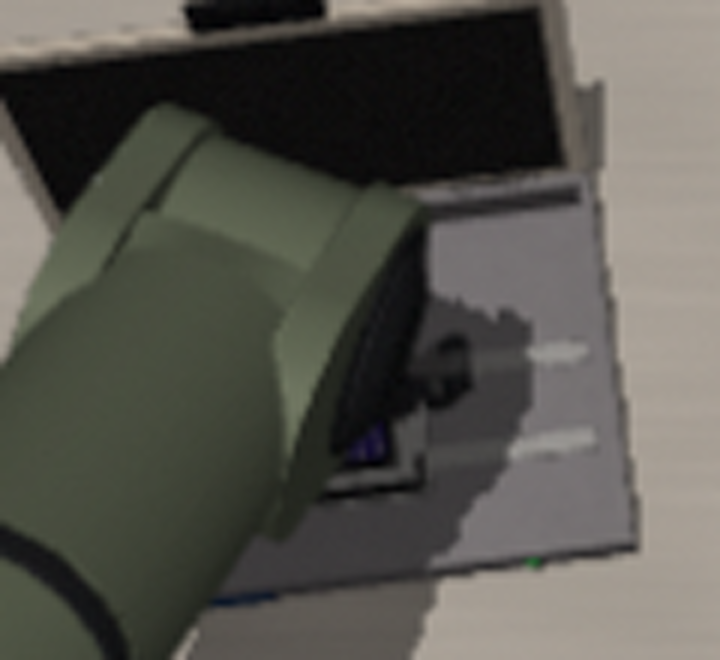

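I overlay the predicted holder and nest on both views before inserting.

Run:
```python
from h import *
s=status.observe(); x,y,z=s["position"]; yaw=s["tool_rot"][2]
def box(c,yaw,hx,hy,z):
    k=np.array([[-hx,-hy],[hx,-hy],[hx,hy],[-hx,hy]]);R=np.array([[np.cos(yaw),-np.sin(yaw)],[np.sin(yaw),np.cos(yaw)]])
    return np.c_[k@R.T+c,np.full(4,z)]
for n,b in(("side",(200,150,300,240)),("top",(170,150,290,260))):
    f=grab(n); im=cv2.resize(f["color"][b[1]:b[3],b[0]:b[2]],None,fx=7 if n=="side" else 6,fy=7 if n=="side" else 6,interpolation=cv2.INTER_CUBIC); k=7 if n=="side" else 6
    for p,c in((box([x,y],yaw,.030,.022,z-.0018),(255,255,0)),(box([x,y],yaw,.030,.022,z-.0198),(255,160,0)),(box([.5309,.1628],.1197,.035,.027,.018),(0,255,0)),(box([.5309,.1628],.1197,.035,.027,.042),(0,255,255))):
        cv2.polylines(im,[np.int32((proj(f,p)-[b[0],b[1]]+.5)*k)],True,c,1)
    cv2.imwrite(f"pics/ov5{n}.png",im[...,::-1])
```

```text
(no output)
```

View pics/ov5side.png

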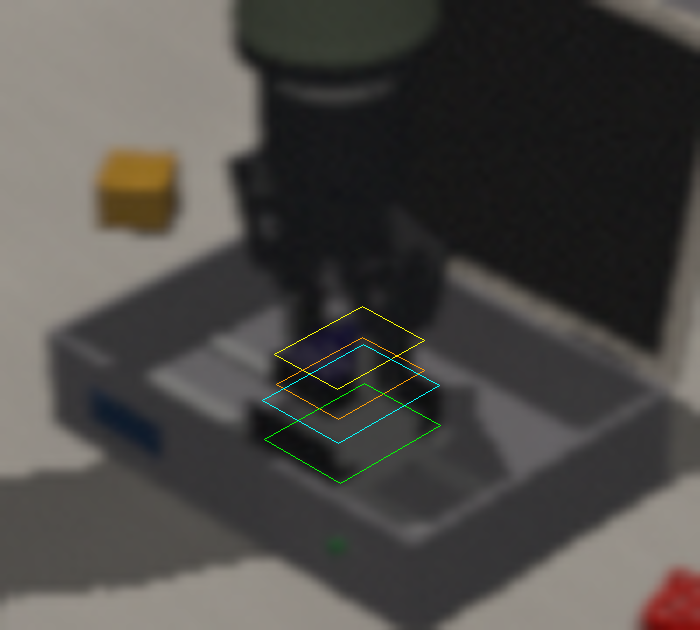

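View pics/ov5top.png

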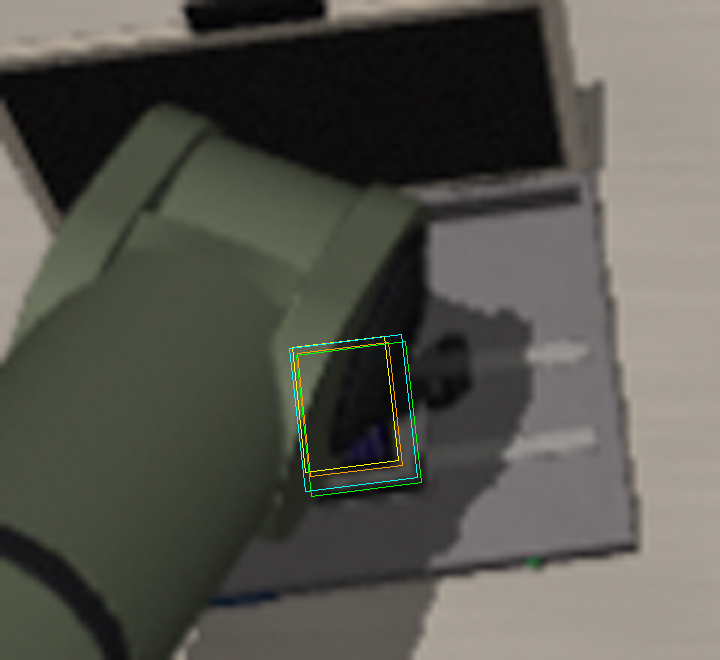

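Predictions fit: the holder outline lies inside the nest walls in both views. I lower it in.

```bash
python3 -m handwheel '[{"offset":[-0.4,0.4,5],"rot":[0,0,0],"claw":-1},{"offset":[0,0,8],"rot":[0,0,0],"claw":-1},{"offset":[0,0,8],"rot":[0,0,0],"claw":-1},{"offset":[0,0,6],"rot":[0,0,0],"claw":-1},{"offset":[0,0,3],"rot":[0,0,0],"claw":-1},{"offset":[0,0,0],"rot":[0,0,0],"claw":-1}]'
python3 to.py .5309 .1628 .0378 6.86
```

```text
clock: 16.85
position: [0.5302, 0.163, 0.0386]
tool_rot: [3.141, 0.001, 0.12]
force: [0.8, 0.2, -1.6]
grip_width: 0.0427
t 16.85 pos [0.5302 0.163  0.0386] rpy [1.7998e+02 4.0000e-02 6.8500e+00] F [ 0.8  0.2 -1.6] w 0.0427 q7 -1.05
tool offset mm [0.6 0.3 0.8]
rotvec deg [ 0.02  0.04 -0.01]
```

```bash
python3 -m handwheel '[{"offset":[0,0,0.8],"rot":[0,0,0],"claw":-1},{"offset":[0,0,0],"rot":[0,0,0],"claw":-1}]'
python3 to.py .5309 .1628 .0378 6.86
```

```text
clock: 17.05
position: [0.5305, 0.1633, 0.0384]
tool_rot: [-3.142, -0.0, 0.12]
force: [0.1, -0.3, -0.7]
grip_width: 0.0428
t 17.05 pos [0.5305 0.1633 0.0384] rpy [-1.80e+02 -1.00e-02  6.86e+00] F [ 0.1 -0.3 -0.7] w 0.0428 q7 -1.05
tool offset mm [0.3 0.5 0.6]
rotvec deg [-0.   -0.01  0.  ]
```

```bash
python3 -m handwheel '[{"offset":[0,0,0.8],"rot":[0,0,0],"claw":-1},{"offset":[0,0,0],"rot":[0,0,0],"claw":-1}]'
python3 to.py .5309 .1628 .0378 6.86
```

```text
clock: 17.25
position: [0.5305, 0.1633, 0.0378]
tool_rot: [-3.141, -0.0, 0.12]
force: [-1.0, 0.1, 3.5]
grip_width: 0.043
t 17.25 pos [0.5305 0.1633 0.0378] rpy [-1.7998e+02 -2.0000e-02  6.8600e+00] F [-1.   0.1  3.5] w 0.043 q7 -1.04
tool offset mm [ 0.3  0.6 -0. ]
rotvec deg [-0.02 -0.02  0.  ]
```

Touchdown in the nest at 3.5 N. Still holding it lightly, I slide towards the loading end, which is tool +y.

```bash
python3 -m handwheel '[{"offset":[0,0,0],"rot":[0,0,0],"claw":-1},{"offset":[0,5,0],"rot":[0,0,0],"claw":-1},{"offset":[0,6,0],"rot":[0,0,0],"claw":-1},{"offset":[0,6,0],"rot":[0,0,0],"claw":-1},{"offset":[0,6,0],"rot":[0,0,0],"claw":-1},{"offset":[0,6,0],"rot":[0,0,0],"claw":-1},{"offset":[0,3,0],"rot":[0,0,0],"claw":-1},{"offset":[0,0,0],"rot":[0,0,0],"claw":-1}]'
python3 to.py .5305 .1633 .0378
python3 -m handwheel '[{"offset":[0,2,0],"rot":[0,0,0],"claw":-1},{"offset":[0,2,0],"rot":[0,0,0],"claw":-1},{"offset":[0,0,0],"rot":[0,0,0],"claw":-1}]'
python3 - <<'E'
from h import *
save(grab("side"),"s6",(200,150,300,240),7)
E
```

```text
clock: 18.05
position: [0.5344, 0.131, 0.0377]
tool_rot: [3.141, -0.0, 0.119]
force: [-1.8, -2.3, 7.0]
grip_width: 0.0433
t 18.05 pos [0.5344 0.131  0.0377] rpy [ 1.7999e+02 -2.0000e-02  6.8300e+00] F [-1.8 -2.3  7. ] w 0.0433 q7 -0.99
tool offset mm [ -0.  -32.5  -0.1]
clock: 18.35
position: [0.5348, 0.1275, 0.0377]
tool_rot: [-3.141, -0.0, 0.12]
force: [-1.9, 0.6, 6.7]
grip_width: 0.043
```

View pics/s6.png

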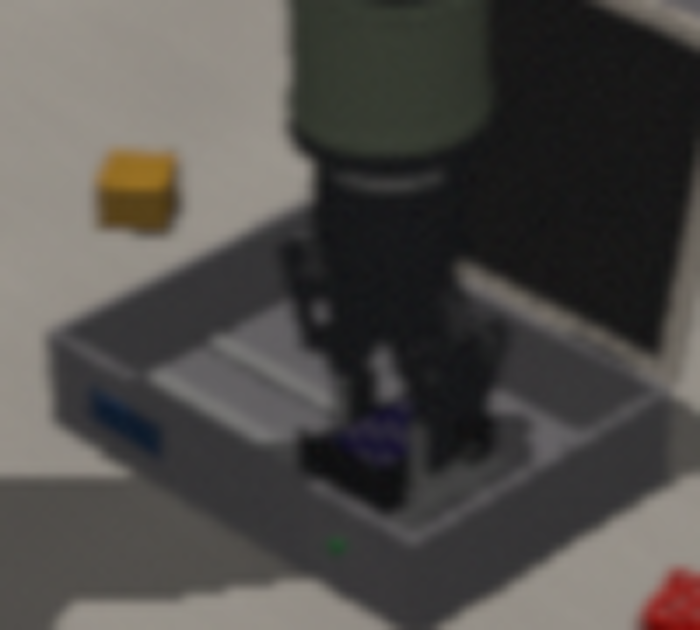

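The carriage travels with the holder. I carry on in small steps to the stop.

```bash
python3 -m handwheel '[{"offset":[0,2,0],"rot":[0,0,0],"claw":-1},{"offset":[0,2,0],"rot":[0,0,0],"claw":-1},{"offset":[0,0,0],"rot":[0,0,0],"claw":-1}]'
python3 -m handwheel '[{"offset":[0,2,0],"rot":[0,0,0],"claw":-1},{"offset":[0,1,0],"rot":[0,0,0],"claw":-1},{"offset":[0,0,0],"rot":[0,0,0],"claw":-1}]'
```

```text
clock: 18.7
position: [0.5354, 0.1241, 0.0377]
tool_rot: [-3.141, -0.0, 0.12]
force: [-1.3, 2.6, 8.4]
grip_width: 0.0428
clock: 19.0
position: [0.5358, 0.1214, 0.0377]
tool_rot: [-3.141, -0.001, 0.12]
force: [-1.1, 3.3, 7.1]
grip_width: 0.0429
```

```bash
python3 -m handwheel '[{"offset":[0,1.5,0],"rot":[0,0,0],"claw":-1},{"offset":[0,1.5,0],"rot":[0,0,0],"claw":-1},{"offset":[0,0,0],"rot":[0,0,0],"claw":-1}]'
python3 - <<'E'
from h import *
p=np.array([.5409,.1663]);a=.1197
f=grab("top"); save(f,"t6",(170,150,290,260),6); P=cloud(f); zz=P[...,2]; d=P[...,:2]-p
q=np.stack([d[...,0]*np.cos(a)+d[...,1]*np.sin(a),-d[...,0]*np.sin(a)+d[...,1]*np.cos(a)],-1)
m=(zz>.034)&(zz<.05)&(abs(q[...,0]+.047)<.006)&(abs(q[...,1])<.1); print(q[m].min(0),q[m].max(0),m.sum())
E
```

```text
clock: 19.3
position: [0.5361, 0.1197, 0.0378]
tool_rot: [-3.139, -0.0, 0.121]
force: [-1.4, 11.7, 7.8]
grip_width: 0.043
[-0.04931181 -0.06952808] [-0.04542588 -0.03730423] 19
```

View pics/t6.png

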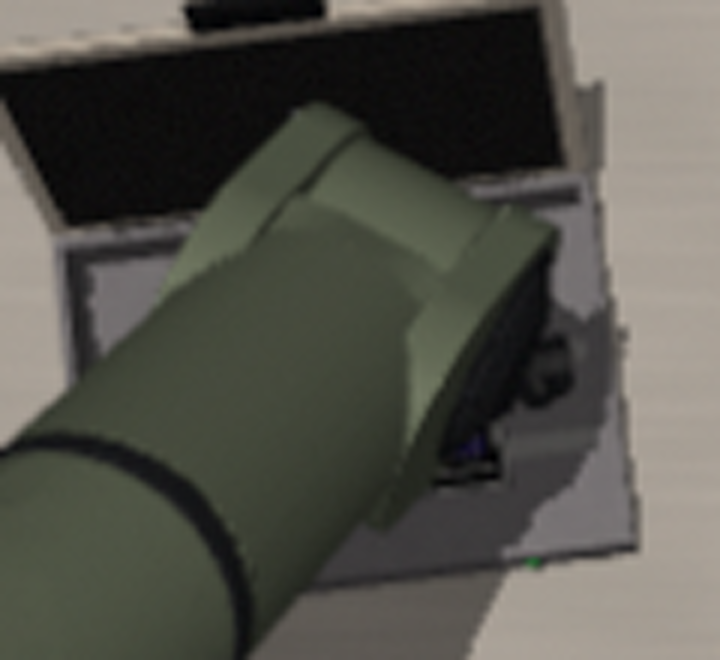

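Force climbs to 11.7 N while motion stalls, and the nest wall has moved 38 mm, so this is the stop. I give it one more small push, then go to the other end, about 80 mm plus slack.

```bash
python3 -m handwheel '[{"offset":[0,1,0],"rot":[0,0,0],"claw":-1},{"offset":[0,0,0],"rot":[0,0,0],"claw":-1},{"offset":[0,0,0],"rot":[0,0,0],"claw":-1}]'
python3 -m handwheel '[{"offset":[0,-3,0],"rot":[0,0,0],"claw":-1},{"offset":[0,-5,0],"rot":[0,0,0],"claw":-1},{"offset":[0,-8,0],"rot":[0,0,0],"claw":-1},{"offset":[0,-8,0],"rot":[0,0,0],"claw":-1},{"offset":[0,-8,0],"rot":[0,0,0],"claw":-1},{"offset":[0,-8,0],"rot":[0,0,0],"claw":-1},{"offset":[0,-8,0],"rot":[0,0,0],"claw":-1},{"offset":[0,-8,0],"rot":[0,0,0],"claw":-1},{"offset":[0,-8,0],"rot":[0,0,0],"claw":-1},{"offset":[0,-8,0],"rot":[0,0,0],"claw":-1},{"offset":[0,-4,0],"rot":[0,0,0],"claw":-1},{"offset":[0,0,0],"rot":[0,0,0],"claw":-1}]'
python3 to.py .5358 .1197 .0378 6.86
```

```text
clock: 19.65
position: [0.5361, 0.1196, 0.0378]
tool_rot: [-3.138, -0.0, 0.122]
force: [-3.0, 16.0, 9.7]
grip_width: 0.043
clock: 20.85
position: [0.5272, 0.1932, 0.0378]
tool_rot: [-3.141, -0.001, 0.12]
force: [1.2, 2.6, 7.5]
grip_width: 0.0433
t 20.85 pos [0.5272 0.1932 0.0378] rpy [-1.7998e+02 -6.0000e-02  6.9000e+00] F [1.2 2.6 7.5] w 0.0433 q7 -1.1
tool offset mm [-0.3 74.  -0.1]
rotvec deg [-0.02 -0.06  0.04]
```

```bash
python3 -m handwheel '[{"offset":[0,-3,0],"rot":[0,0,0],"claw":-1},{"offset":[0,-3,0],"rot":[0,0,0],"claw":-1},{"offset":[0,-2,0],"rot":[0,0,0],"claw":-1},{"offset":[0,0,0],"rot":[0,0,0],"claw":-1}]'
python3 -m handwheel '[{"offset":[0,-2,0],"rot":[0,0,0],"claw":-1},{"offset":[0,-1,0],"rot":[0,0,0],"claw":-1},{"offset":[0,0,0],"rot":[0,0,0],"claw":-1}]'
python3 to.py .5358 .1197 .0378 6.86
```

```text
clock: 21.25
position: [0.5263, 0.2002, 0.0378]
tool_rot: [3.141, -0.001, 0.12]
force: [0.8, -1.6, 8.6]
grip_width: 0.0429
clock: 21.55
position: [0.526, 0.2025, 0.0377]
tool_rot: [3.14, -0.001, 0.119]
force: [1.1, -6.1, 8.6]
grip_width: 0.043
t 21.55 pos [0.526  0.2025 0.0377] rpy [ 1.7993e+02 -5.0000e-02  6.8300e+00] F [ 1.1 -6.1  8.6] w 0.043 q7 -1.12
tool offset mm [-0.1 83.4  0. ]
rotvec deg [ 0.07 -0.05 -0.03]
```

```bash
python3 -m handwheel '[{"offset":[0,-2,0],"rot":[0,0,0],"claw":-1},{"offset":[0,0,0],"rot":[0,0,0],"claw":-1}]'
python3 -m handwheel '[{"offset":[0,-2,0],"rot":[0,0,0],"claw":-1},{"offset":[0,0,0],"rot":[0,0,0],"claw":-1}]'
python3 to.py .5361 .1196 .0378 6.86
```

```text
clock: 21.75
position: [0.5257, 0.2044, 0.0377]
tool_rot: [3.14, -0.001, 0.119]
force: [0.8, -6.0, 8.9]
grip_width: 0.0432
clock: 21.95
position: [0.5254, 0.2064, 0.0377]
tool_rot: [3.14, -0.001, 0.119]
force: [0.8, -6.0, 8.5]
grip_width: 0.0431
t 21.95 pos [0.5254 0.2064 0.0377] rpy [ 1.7993e+02 -4.0000e-02  6.8200e+00] F [ 0.8 -6.   8.5] w 0.0431 q7 -1.13
tool offset mm [ 0.3 87.5  0. ]
rotvec deg [ 0.07 -0.04 -0.04]
```

```bash
python3 -m handwheel '[{"offset":[0,-1.5,0],"rot":[0,0,0],"claw":-1},{"offset":[0,0,0],"rot":[0,0,0],"claw":-1}]'
python3 -m handwheel '[{"offset":[0,-1.5,0],"rot":[0,0,0],"claw":-1},{"offset":[0,0,0],"rot":[0,0,0],"claw":-1}]'
python3 to.py .5361 .1196 .0378 6.86
```

```text
clock: 22.15
position: [0.5253, 0.2078, 0.0377]
tool_rot: [3.14, -0.001, 0.119]
force: [0.4, -6.4, 9.0]
grip_width: 0.043
clock: 22.35
position: [0.5251, 0.2093, 0.0377]
tool_rot: [3.14, -0.001, 0.119]
force: [-0.0, -5.7, 8.9]
grip_width: 0.0429
t 22.35 pos [0.5251 0.2093 0.0377] rpy [ 1.7992e+02 -4.0000e-02  6.8200e+00] F [-0.  -5.7  8.9] w 0.0429 q7 -1.13
tool offset mm [ 0.3 90.4  0.1]
rotvec deg [ 0.08 -0.04 -0.04]
```

Run:
```python
from h import *
p=np.array([.5409,.1663]);a=.1197
s=status.observe()["position"]; d=s[:2]-p; print("tcp local",d@[np.cos(a),np.sin(a)],d@[-np.sin(a),np.cos(a)])
for n,b,k in(("side",(190,140,300,230),7),("top",(170,150,290,260),6)):
    f=grab(n); save(f,"c7"+n,b,k); P=cloud(f); zz=P[...,2]; d=P[...,:2]-p
    q=np.stack([d[...,0]*np.cos(a)+d[...,1]*np.sin(a),-d[...,0]*np.sin(a)+d[...,1]*np.cos(a)],-1)
    m=(zz>.038)&(zz<.046)&(abs(q[...,0]+.047)<.006)&(abs(q[...,1])<.1)
    if m.sum(): print(n,"front wall",np.percentile(q[m],[2,98],axis=0).round(4).tolist(),m.sum())
    m=(zz>.014)&(zz<.022)&(abs(q[...,0])<.06)&(abs(q[...,1])<.1)
    if m.sum(): print(n,"plate",np.percentile(q[m],[2,98],axis=0).round(4).tolist(),m.sum())
```

```text
tcp local -0.010577352362152766 0.04459481588618031
side front wall [[-0.0528, 0.0218], [-0.0425, 0.0698]] 13
side plate [[-0.0521, -0.0668], [0.0233, 0.0595]] 78
top front wall [[-0.0489, 0.0127], [-0.0454, 0.0604]] 20
top plate [[-0.0509, -0.0951], [0.026, 0.0607]] 97
```

View pics/c7side.png

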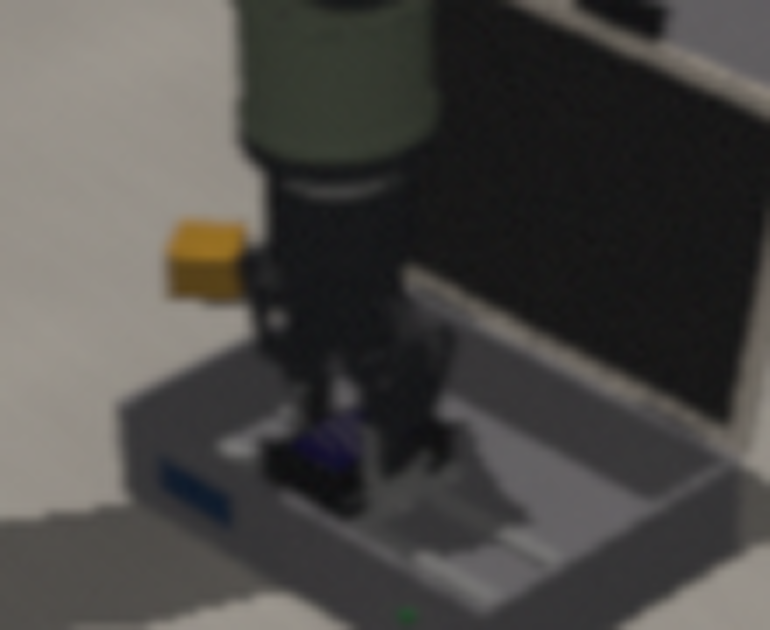

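View pics/c7top.png

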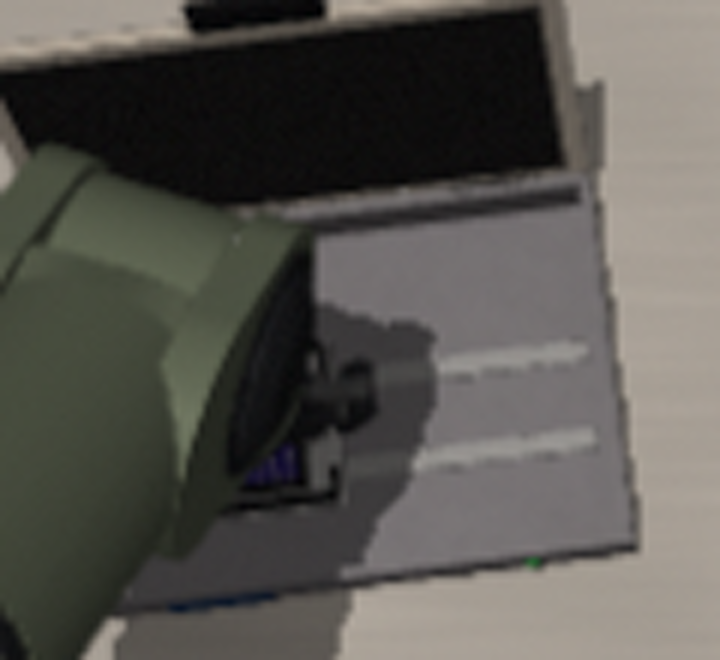

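```bash
python3 -m handwheel '[{"offset":[0,-1.5,0],"rot":[0,0,0],"claw":-1},{"offset":[0,0,0],"rot":[0,0,0],"claw":-1}]'
python3 -m handwheel '[{"offset":[0,-1,0],"rot":[0,0,0],"claw":-1},{"offset":[0,0,0],"rot":[0,0,0],"claw":-1}]'
python3 to.py .5361 .1196 .0378 6.86
```

```text
clock: 22.65
position: [0.5251, 0.2095, 0.0378]
tool_rot: [3.139, -0.001, 0.118]
force: [0.9, -12.2, 9.0]
grip_width: 0.0432
clock: 22.85
position: [0.5251, 0.2096, 0.0378]
tool_rot: [3.138, -0.001, 0.118]
force: [1.3, -16.7, 8.8]
grip_width: 0.0429
t 22.85 pos [0.5251 0.2096 0.0378] rpy [ 1.7977e+02 -6.0000e-02  6.7300e+00] F [  1.3 -16.7   8.8] w 0.0429 q7 -1.14
tool offset mm [ 0.4 90.6  0.4]
rotvec deg [ 0.23 -0.06 -0.13]
```

Force rises to 16.7 N with no motion at a total travel of 90.6 mm, which is 80 mm plus the 10 mm lip slack. The carriage is at the measuring-end stop. I lift about 1.5 mm, recentre the holder by 4 mm, lower it and release.

```bash
python3 -m handwheel '[{"offset":[0,0,-1.5],"rot":[0,0,0],"claw":-1},{"offset":[0,0,-1],"rot":[0,0,0],"claw":-1},{"offset":[0,2,0],"rot":[0,0,0],"claw":-1},{"offset":[0,2,0],"rot":[0,0,0],"claw":-1},{"offset":[0,2,0],"rot":[0,0,0],"claw":-1},{"offset":[0,0,0],"rot":[0,0,0],"claw":-1},{"offset":[0,0,0],"rot":[0,0,0],"claw":-1}]'
python3 to.py .5255 .206 .0378 6.86
```

```text
clock: 23.55
position: [0.5251, 0.2067, 0.04]
tool_rot: [-3.141, 0.0, 0.12]
force: [0.4, 0.1, -1.7]
grip_width: 0.0432
t 23.55 pos [0.5251 0.2067 0.04  ] rpy [-1.7999e+02  1.0000e-02  6.8700e+00] F [ 0.4  0.1 -1.7] w 0.0432 q7 -1.13
tool offset mm [0.3 0.7 2.2]
rotvec deg [-0.01  0.01  0.01]
```

```bash
python3 -m handwheel '[{"offset":[0,1.5,0.5],"rot":[0,0,0],"claw":-1},{"offset":[0,0,1],"rot":[0,0,0],"claw":-1},{"offset":[0,0,0.5],"rot":[0,0,0],"claw":-1},{"offset":[0,0,0],"rot":[0,0,0],"claw":-1}]'
python3 to.py .5255 .206 .0378 6.86
```

```text
clock: 23.95
position: [0.5253, 0.205, 0.0379]
tool_rot: [-3.142, 0.0, 0.12]
force: [0.5, -0.2, -1.9]
grip_width: 0.0432
t 23.95 pos [0.5253 0.205  0.0379] rpy [-1.80e+02  1.00e-02  6.86e+00] F [ 0.5 -0.2 -1.9] w 0.0432 q7 -1.12
tool offset mm [ 0.3 -1.   0.1]
rotvec deg [-0.    0.01  0.  ]
```

```bash
python3 -m handwheel '[{"offset":[0,0,0.5],"rot":[0,0,0],"claw":-1},{"offset":[0,0,0],"rot":[0,0,0],"claw":-1}]'
python3 -m handwheel '[{"offset":[0,0,0],"rot":[0,0,0],"claw":0.3},{"offset":[0,0,0],"rot":[0,0,0],"claw":0.5},{"offset":[0,0,0],"rot":[0,0,0],"claw":0.5},{"offset":[0,0,0],"rot":[0,0,0],"claw":0.5},{"offset":[0,0,-15],"rot":[0,0,0],"claw":0.5},{"offset":[0,0,-30],"rot":[0,0,0],"claw":0.5},{"offset":[0,0,-40],"rot":[0,0,0],"claw":0.5},{"offset":[0,0,-40],"rot":[0,0,0],"claw":0.5},{"offset":[-20,0,-40],"rot":[0,0,0],"claw":0},{"offset":[-40,0,-30],"rot":[0,0,0],"claw":-1},{"offset":[-40,0,0],"rot":[0,0,0],"claw":-1}]'
python3 to.py .5255 .206 .0378 6.86
python3 - <<'E'
from h import *
p=np.array([.5409,.1663]);a=.1197
for n,b,k in(("side",(190,120,310,230),6),("top",(150,130,300,270),5)):
    f=grab(n); save(f,"c8"+n,b,k)
    if n=="side": continue
    P=cloud(f); zz=P[...,2]; d=P[...,:2]-p
    q=np.stack([d[...,0]*np.cos(a)+d[...,1]*np.sin(a),-d[...,0]*np.sin(a)+d[...,1]*np.cos(a)],-1)
    m=(zz>.038)&(zz<.046)&(abs(q[...,0]+.047)<.006)&(abs(q[...,1])<.1)
    if m.sum(): print(n,"front wall",np.percentile(q[m],[2,98],axis=0).round(4).tolist(),m.sum())
    h=cv2.cvtColor(f["color"],cv2.COLOR_RGB2HSV).astype(int); m=(h[...,0]>110)&(h[...,0]<140)&(h[...,1]>90)&(abs(q[...,0])<.06)&(abs(q[...,1])<.12)
    print("violet",m.sum(),q[m].mean(0).round(4),np.percentile(q[m],[2,98],axis=0).round(4).tolist(),"z",np.median(zz[m]))
E
```

```text
clock: 24.15
position: [0.5254, 0.205, 0.0378]
tool_rot: [-3.141, 0.0, 0.12]
force: [-3.1, -1.0, 5.6]
grip_width: 0.0431
clock: 25.25
position: [0.4262, 0.1924, 0.2356]
tool_rot: [-3.139, -0.003, 0.118]
force: [0.4, 1.4, -0.2]
grip_width: 0.0207
t 25.25 pos [0.4262 0.1924 0.2356] rpy [-179.84   -0.18    6.77] F [ 0.4  1.4 -0.2] w 0.0207 q7 -1.38
tool offset mm [ 99.6  -1.3 198.1]
rotvec deg [-0.16 -0.18 -0.09]
top front wall [[-0.0486, 0.0117], [-0.0454, 0.0284]] 9
violet 73 [-0.0107  0.0299] [[-0.0388, 0.0228], [0.013, 0.0382]] z 0.036067119185173135
```

View pics/c8side.png

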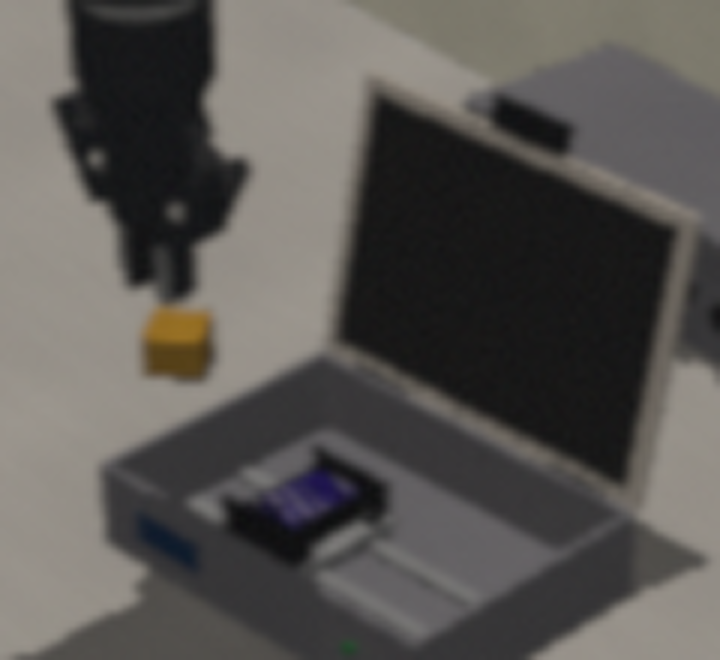

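View pics/c8top.png

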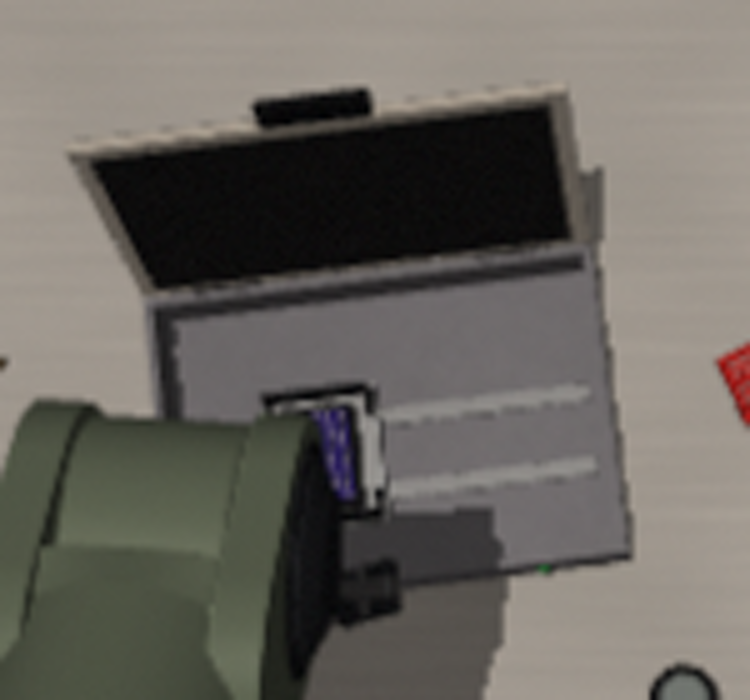

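The holder lies in the nest with the carriage at the left end, and the side crop shows it at (320,500). Next is the lid; I check the clearance behind it.

```bash
python3 - <<'E'
from h import *
f=grab("top");P=cloud(f); w=P[60:125,130:270].reshape(-1,3); w=w[w[:,2]>.02]; w=w[w[:,0]>.7]
print(np.nanpercentile(w,[1,50,99],axis=0).round(3)); t=w[w[:,2]>np.nanpercentile(w[:,2],60)-.01]; print(t[:,0].min(),t[:,1].min(),t[:,1].max())
m=imaging.mark_of("lid_tab","top")[:2]; print([(x["conf"],x["uv"]) for x in m])
# tab region black at z>.22
t=P[140:165,170:275].reshape(-1,3); t=t[(t[:,2]>.236)&(t[:,2]<.27)]; print("lid top pts",t.min(0).round(3),t.max(0).round(3))
tt=t[t[:,2]>.243]; print(len(tt),tt.mean(0).round(4),tt.min(0).round(4),tt.max(0).round(4))
E
python3 to.py .7176 .1876 .33 6.86
```

```text
[[0.843 0.046 0.027]
 [0.905 0.244 0.094]
 [0.987 0.443 0.102]]
0.8474248922587841 0.04291883842413361 0.4488107692050464
[(0.71, [213.9, 148.2])]
lid top pts [0.66  0.12  0.236] [0.686 0.263 0.256]
85 [0.6784 0.1808 0.248 ] [0.6721 0.1523 0.2434] [0.6856 0.2108 0.2564]
t 25.45 pos [0.4257 0.1936 0.2334] rpy [-1.799e+02 -2.000e-02  6.920e+00] F [0.8 1.  0. ] w -0.0003 q7 -1.38
tool offset mm [289.1  40.9 -96.6]
rotvec deg [-0.1  -0.02  0.06]
```

```bash
python3 -m handwheel '[{"offset":[0,0,-35],"rot":[0,0,0],"claw":-1},{"offset":[0,0,-40],"rot":[0,0,0],"claw":-1},{"offset":[0,0,-25],"rot":[0,0,0],"claw":-1},{"offset":[30,4,0],"rot":[0,0,0],"claw":-1},{"offset":[40,6,0],"rot":[0,0,0],"claw":-1},{"offset":[40,6,0],"rot":[0,0,0],"claw":-1},{"offset":[40,6,0],"rot":[0,0,0],"claw":-1},{"offset":[40,6,0],"rot":[0,0,0],"claw":-1},{"offset":[40,6,0],"rot":[0,0,0],"claw":-1},{"offset":[40,6,0],"rot":[0,0,0],"claw":-1},{"offset":[20,1,0],"rot":[0,0,0],"claw":-1},{"offset":[0,0,0],"rot":[0,0,0],"claw":-1}]'
python3 to.py .7176 .1876 .242 6.86
python3 - <<'E'
from h import *
save(grab("side"),"s9",(190,60,350,200),5); f=grab("top"); save(f,"t9",(150,110,300,250),5)
E
```

```text
clock: 26.65
position: [0.7214, 0.1849, 0.3309]
tool_rot: [3.139, 0.001, 0.118]
force: [-0.1, -0.3, -1.0]
grip_width: 0.0004
t 26.65 pos [0.7214 0.1849 0.3309] rpy [1.7986e+02 7.0000e-02 6.7400e+00] F [-0.1 -0.3 -1. ] w 0.0004 q7 -1.36
tool offset mm [-3.3 -3.3 88.9]
rotvec deg [ 0.14  0.07 -0.12]
```

View pics/s9.png

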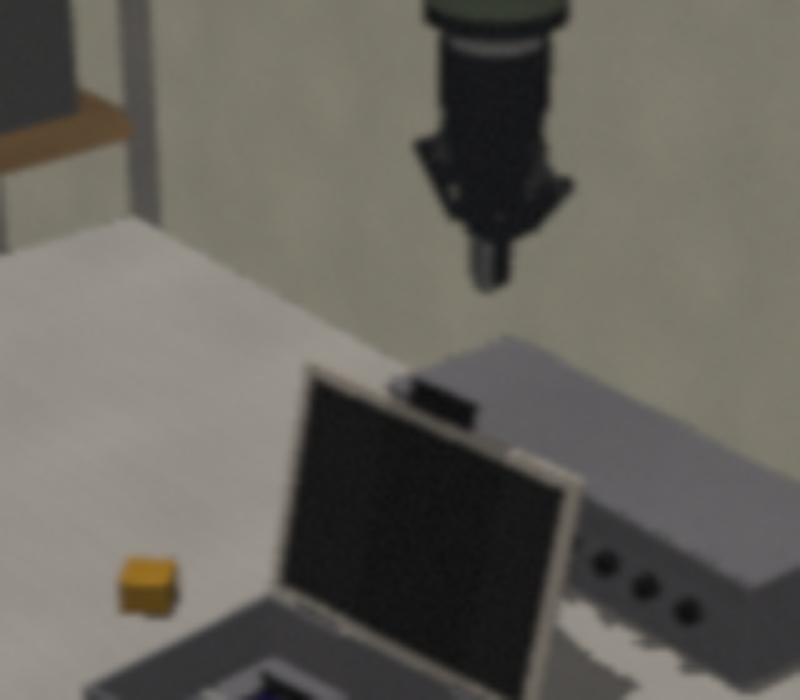

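View pics/t9.png

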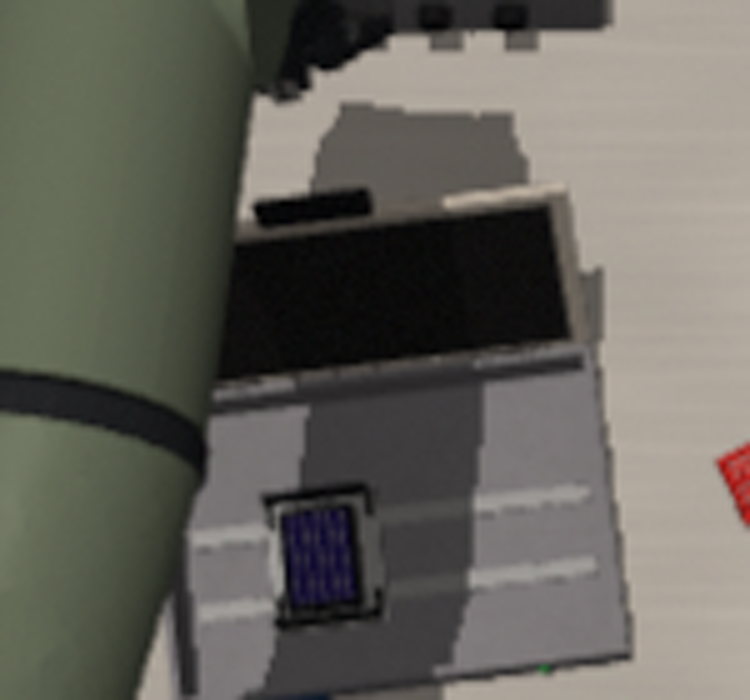

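The top view shows the holder centred in the nest at crop (320,555). The fingers are behind and above the lid tab. I confirm the numbers before closing.

Run:
```python
from h import *
p=np.array([.5409,.1663]);a=.1197
f=grab("top"); P=cloud(f); zz=P[...,2]; d=P[...,:2]-p
q=np.stack([d[...,0]*np.cos(a)+d[...,1]*np.sin(a),-d[...,0]*np.sin(a)+d[...,1]*np.cos(a)],-1)
for x0 in(-.047,.0266):
    m=(zz>.038)&(zz<.046)&(abs(q[...,0]-x0)<.005)&(abs(q[...,1])<.1); print("wall",np.percentile(q[m],[2,98],axis=0).round(4).tolist(),m.sum())
h=cv2.cvtColor(f["color"],cv2.COLOR_RGB2HSV).astype(int); m=(h[...,0]>110)&(h[...,0]<140)&(h[...,1]>90)&(abs(q[...,0])<.06)&(abs(q[...,1])<.12)
print("violet",m.sum(),q[m].mean(0).round(4),np.percentile(q[m],[2,98],axis=0).round(4).tolist(),"z",np.median(zz[m]))
```

```text
wall [[-0.0487, 0.0128], [-0.0449, 0.0668]] 22
wall [[0.0252, 0.0107], [0.0295, 0.0708]] 26
violet 239 [-0.0129  0.0421] [[-0.0381, 0.0232], [0.0135, 0.0607]] z 0.0363877585980541
```

Wall centre is at tester y of about +0.040, so the carriage is at the end. The holder is within about 2 mm of nest centre. I lower the closed fingers behind the tab and work out the arc.

```bash
python3 -m handwheel '[{"offset":[-3,-3,25],"rot":[0,0,0],"claw":-1},{"offset":[0,0,35],"rot":[0,0,0],"claw":-1},{"offset":[0,0,20],"rot":[0,0,0],"claw":-1},{"offset":[0,0,0],"rot":[0,0,0],"claw":-1},{"offset":[0,0,0],"rot":[0,0,0],"claw":-1}]'
python3 to.py .7176 .1876 .249 6.86
python3 - <<'E'
from h import *
p=np.array([.5409,.1663]);a=.1197
s=status.observe()["position"]; d=s[:2]-p; print("local",(d@[np.cos(a),np.sin(a)]).round(4),(d@[-np.sin(a),np.cos(a)]).round(4),s[2].round(4))
th=np.linspace(np.pi/2,0,21); r=.18
x=.09-r*np.cos(th)+.007*np.sin(th)+.011; z=.0565+r*np.sin(th)+.007*np.cos(th)+.019
print("start",x[0].round(4),z[0].round(4),"end",x[-1].round(4),z[-1].round(4))
for i in range(20): print(i,th[i+1].round(2),(np.diff(x)[i]*1000).round(1),(-np.diff(z)[i]*1000).round(1))
save(grab("side"),"s10",(190,60,350,200),5)
E
```

```text
clock: 27.3
position: [0.7155, 0.1898, 0.2537]
tool_rot: [3.141, -0.001, 0.12]
force: [0.3, 0.3, 0.7]
grip_width: 0.0
t 27.3 pos [0.7155 0.1898 0.2537] rpy [ 1.7999e+02 -4.0000e-02  6.8900e+00] F [0.3 0.3 0.7] w 0.0 q7 -1.32
tool offset mm [1.8 2.5 4.7]
rotvec deg [ 0.01 -0.04  0.03]
local 0.1762 0.0025 0.2537
start 0.108 0.2555 end -0.079 0.0825
0 1.49 -14.1 0.0
1 1.41 -14.1 1.1
2 1.34 -14.0 2.2
3 1.26 -13.8 3.3
4 1.18 -13.5 4.4
5 1.1 -13.1 5.4
6 1.02 -12.6 6.4
7 0.94 -12.1 7.4
8 0.86 -11.4 8.3
9 0.79 -10.8 9.2
10 0.71 -10.0 10.0
11 0.63 -9.2 10.8
12 0.55 -8.3 11.4
13 0.47 -7.4 12.1
14 0.39 -6.4 12.6
15 0.31 -5.4 13.1
16 0.24 -4.4 13.5
17 0.16 -3.3 13.8
18 0.08 -2.2 14.0
19 0.0 -1.1 14.1
```

View pics/s10.png

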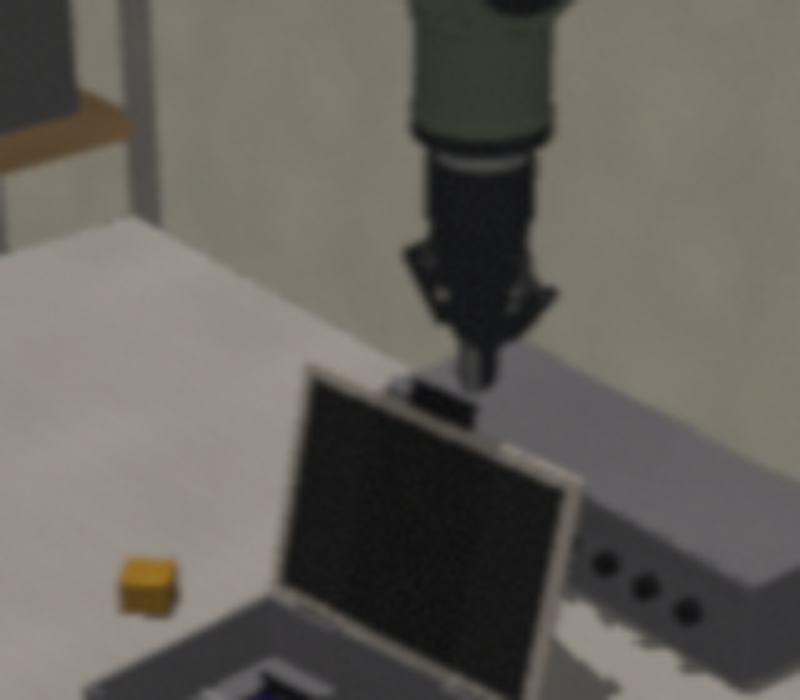

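```bash
python3 -m handwheel '[{"offset":[0,2,5],"rot":[0,0,0],"claw":-1},{"offset":[-8,0,0],"rot":[0,0,0],"claw":-1},{"offset":[-8,0,0],"rot":[0,0,0],"claw":-1},{"offset":[-6,0,0],"rot":[0,0,0],"claw":-1},{"offset":[-6,0,0],"rot":[0,0,0],"claw":-1},{"offset":[0,0,0],"rot":[0,0,0],"claw":-1}]'
python3 - <<'E'
from h import *
save(grab("side"),"s11",(190,60,350,200),5)
E
```

```text
clock: 27.95
position: [0.6874, 0.1845, 0.248]
tool_rot: [-3.141, -0.0, 0.12]
force: [-0.5, 0.0, -0.2]
grip_width: -0.0
```

View pics/s11.png

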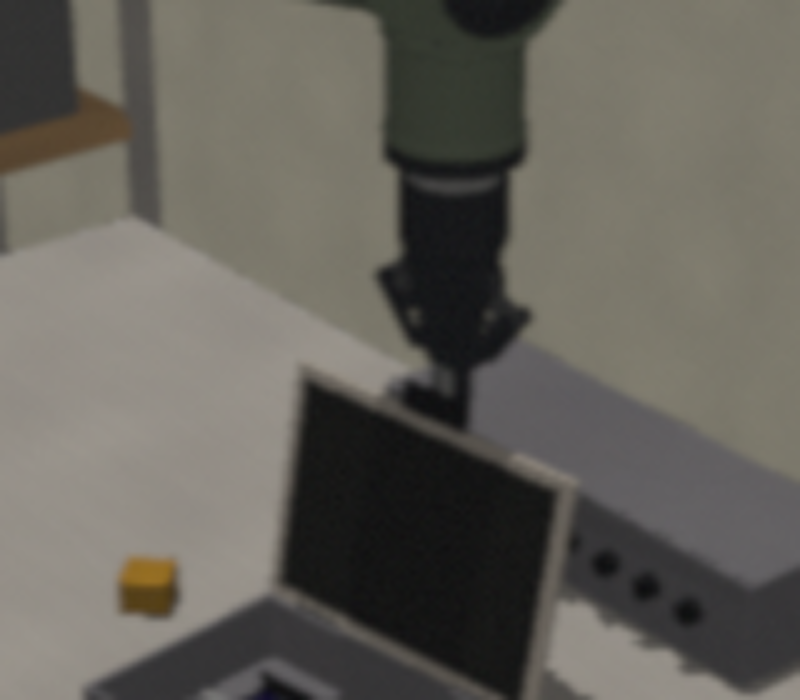

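The finger is behind the tab and the lid has started to follow; its top left corner moved from crop column 310 to 302. I continue to upright.

```bash
python3 -m handwheel '[{"offset":[-8,0,-2],"rot":[0,0,0],"claw":-1},{"offset":[-8,0,-2],"rot":[0,0,0],"claw":-1},{"offset":[-8,0,-2],"rot":[0,0,0],"claw":-1},{"offset":[-8,0,-1],"rot":[0,0,0],"claw":-1},{"offset":[-8,0,0],"rot":[0,0,0],"claw":-1},{"offset":[-10,0,0],"rot":[0,0,0],"claw":-1},{"offset":[0,0,0],"rot":[0,0,0],"claw":-1}]'
python3 - <<'E'
from h import *
p=np.array([.5409,.1663]);a=.1197
s=status.observe()["position"]; d=s[:2]-p; print("local",(d@[np.cos(a),np.sin(a)]).round(4),(d@[-np.sin(a),np.cos(a)]).round(4),s[2].round(4))
save(grab("side"),"s12",(190,60,350,200),5)
E
```

```text
clock: 28.7
position: [0.6372, 0.1783, 0.2547]
tool_rot: [-3.141, 0.001, 0.12]
force: [-0.5, -0.2, 0.5]
grip_width: -0.0003
local 0.097 0.0004 0.2547
```

View pics/s12.png

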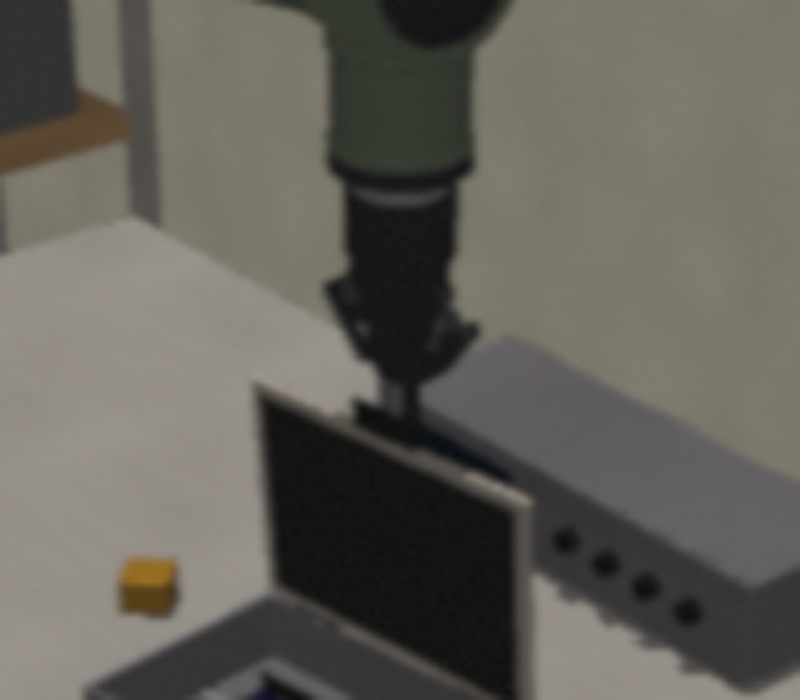

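Lid slightly past upright. I follow the arc.

```bash
python3 -m handwheel '[{"offset":[-14,0,0],"rot":[0,0,0],"claw":-1},{"offset":[-14,0,2],"rot":[0,0,0],"claw":-1},{"offset":[-14,0,3],"rot":[0,0,0],"claw":-1},{"offset":[-14,0,4],"rot":[0,0,0],"claw":-1},{"offset":[-13.5,0,5],"rot":[0,0,0],"claw":-1},{"offset":[-13,0,6],"rot":[0,0,0],"claw":-1},{"offset":[-12.5,0,7],"rot":[0,0,0],"claw":-1},{"offset":[0,0,0],"rot":[0,0,0],"claw":-1}]'
python3 - <<'E'
from h import *
p=np.array([.5409,.1663]);a=.1197
s=status.observe()["position"]; d=s[:2]-p; print("local",(d@[np.cos(a),np.sin(a)]).round(4),(d@[-np.sin(a),np.cos(a)]).round(4),s[2].round(4))
save(grab("side"),"s13",(190,60,350,200),5)
E
```

```text
clock: 29.55
position: [0.5429, 0.167, 0.2269]
tool_rot: [-3.141, 0.002, 0.12]
force: [0.3, -0.3, -0.4]
grip_width: -0.0005
local 0.0021 0.0005 0.2269
```

View pics/s13.png

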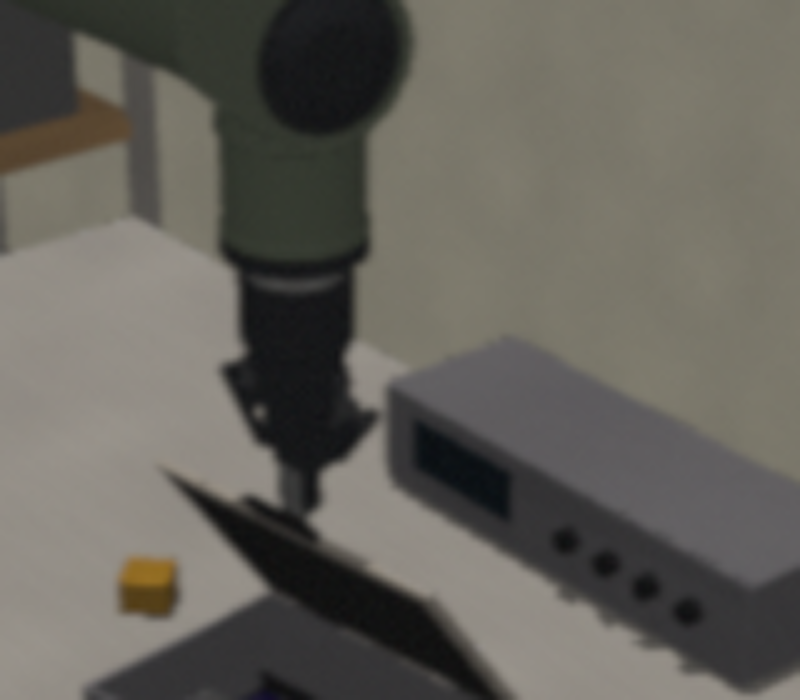

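```bash
python3 -m handwheel '[{"offset":[-11.5,0,8.5],"rot":[0,0,0],"claw":-1},{"offset":[-11,0,9.5],"rot":[0,0,0],"claw":-1},{"offset":[-10,0,10],"rot":[0,0,0],"claw":-1},{"offset":[-9,0,11],"rot":[0,0,0],"claw":-1},{"offset":[-8.5,0,11.5],"rot":[0,0,0],"claw":-1},{"offset":[-7.5,0,12],"rot":[0,0,0],"claw":-1},{"offset":[-6.5,0,12.5],"rot":[0,0,0],"claw":-1},{"offset":[-5.5,0,13],"rot":[0,0,0],"claw":-1},{"offset":[0,0,0],"rot":[0,0,0],"claw":-1}]'
python3 - <<'E'
from h import *
p=np.array([.5409,.1663]);a=.1197
s=status.observe()["position"]; d=s[:2]-p; print("local",(d@[np.cos(a),np.sin(a)]).round(4),(d@[-np.sin(a),np.cos(a)]).round(4),s[2].round(4))
save(grab("side"),"s14",(170,100,330,240),5)
E
```

```text
clock: 30.5
position: [0.4749, 0.1586, 0.1387]
tool_rot: [3.141, 0.002, 0.12]
force: [0.5, 0.4, 0.7]
grip_width: -0.0002
local -0.0664 0.0002 0.1387
```

View pics/s14.png

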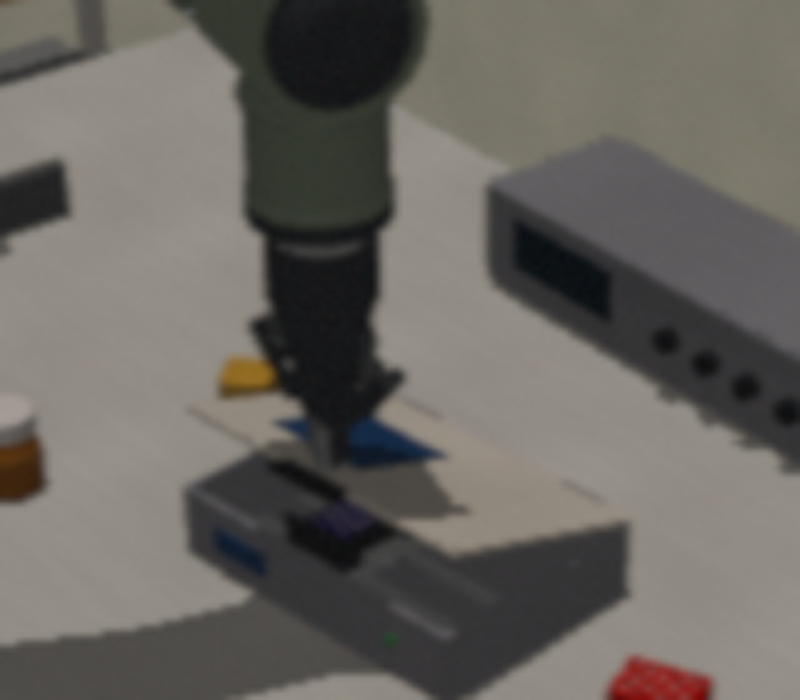

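Lid at about 0.3 rad, with the finger near its edge. Remaining: about 56 mm down, slowly at the end.

```bash
python3 -m handwheel '[{"offset":[-4.5,0,13],"rot":[0,0,0],"claw":-1},{"offset":[-3,0,12],"rot":[0,0,0],"claw":-1},{"offset":[-2,0,11],"rot":[0,0,0],"claw":-1},{"offset":[-1,0,9],"rot":[0,0,0],"claw":-1},{"offset":[0,0,6],"rot":[0,0,0],"claw":-1},{"offset":[0,0,3],"rot":[0,0,0],"claw":-1},{"offset":[0,0,0],"rot":[0,0,0],"claw":-1}]'
python3 -m handwheel '[{"offset":[0,0,1.5],"rot":[0,0,0],"claw":-1},{"offset":[0,0,0],"rot":[0,0,0],"claw":-1}]'
```

```text
clock: 31.25
position: [0.4647, 0.1572, 0.0853]
tool_rot: [3.141, 0.0, 0.12]
force: [-0.1, 0.1, -0.3]
grip_width: 0.0003
clock: 31.45
position: [0.4648, 0.1574, 0.0841]
tool_rot: [-3.142, -0.0, 0.12]
force: [0.8, -0.8, 0.3]
grip_width: -0.0001
```

```bash
python3 -m handwheel '[{"offset":[0,0,1.5],"rot":[0,0,0],"claw":-1},{"offset":[0,0,0],"rot":[0,0,0],"claw":-1}]'
python3 -m handwheel '[{"offset":[0,0,1],"rot":[0,0,0],"claw":-1},{"offset":[0,0,0],"rot":[0,0,0],"claw":-1}]'
```

```text
clock: 31.65
position: [0.4648, 0.1574, 0.0826]
tool_rot: [-3.141, -0.0, 0.12]
force: [-0.7, 0.7, 1.6]
grip_width: 0.0001
clock: 31.85
position: [0.4648, 0.1574, 0.0823]
tool_rot: [-3.14, -0.0, 0.119]
force: [-6.4, -0.0, 25.5]
grip_width: 0.0002
```

Firm contact at 25 N at the expected closed height (0.0823 against a predicted 0.0825). I retreat and check.

```bash
python3 -m handwheel '[{"offset":[0,0,-3],"rot":[0,0,0],"claw":-1},{"offset":[0,0,-25],"rot":[0,0,0],"claw":-1},{"offset":[0,0,-45],"rot":[0,0,0],"claw":-1},{"offset":[0,0,-45],"rot":[0,0,0],"claw":-1},{"offset":[0,45,0],"rot":[0,0,0],"claw":-1},{"offset":[0,45,0],"rot":[0,0,0],"claw":-1},{"offset":[0,45,0],"rot":[0,0,0],"claw":-1},{"offset":[0,45,0],"rot":[0,0,0],"claw":-1},{"offset":[0,45,0],"rot":[0,0,0],"claw":-1},{"offset":[0,45,0],"rot":[0,0,0],"claw":-1},{"offset":[0,0,0],"rot":[0,0,0],"claw":-1}]'
python3 - <<'E'
from h import *
p=np.array([.5409,.1663]);a=.1197
save(grab("side"),"s15"); f=grab("top"); save(f,"t15")
P=cloud(f); d=P[...,:2]-p
q=np.stack([d[...,0]*np.cos(a)+d[...,1]*np.sin(a),-d[...,0]*np.sin(a)+d[...,1]*np.cos(a),P[...,2]],-1)
m=(abs(q[...,0])<.08)&(abs(q[...,1])<.12)&(q[...,2]>.05)&(q[...,2]<.12); w=q[m]
A=np.c_[w[:,:2],np.ones(len(w))]; c=np.linalg.lstsq(A,w[:,2],rcond=None)[0]; print("n",len(w),"lid slope",c.round(4),"z edge -.09:",c[2]-.09*c[0])
for t in("spare","loupe","jar","driver","tin","weight","scraps"):
    for mm in imaging.mark_of(t,"top")[:1]: print(t,round(mm["conf"],2),np.round(mm["uv"],1),unproj(f,*mm["uv"],z=0).round(3))
E
```

```text
clock: 32.95
position: [0.4965, -0.1171, 0.2002]
tool_rot: [3.139, -0.001, 0.112]
force: [0.2, 0.1, -0.5]
grip_width: 0.0
n 4662 lid slope [-0.0024  0.004   0.0635] z edge -.09: 0.06375286436995463
spare 0.61 [348.5 167.4] [ 0.688 -0.192  0.   ]
jar 0.85 [134.7 271.3] [0.382 0.44  0.   ]
driver 0.64 [412.2 178.2] [ 0.654 -0.381  0.   ]
tin 0.87 [309.8 147.2] [ 0.752 -0.076  0.   ]
weight 0.72 [143.8 201.5] [0.589 0.42  0.   ]
scraps 0.9 [455.7 289.2] [ 0.324 -0.494  0.   ]
```

View pics/s15.png

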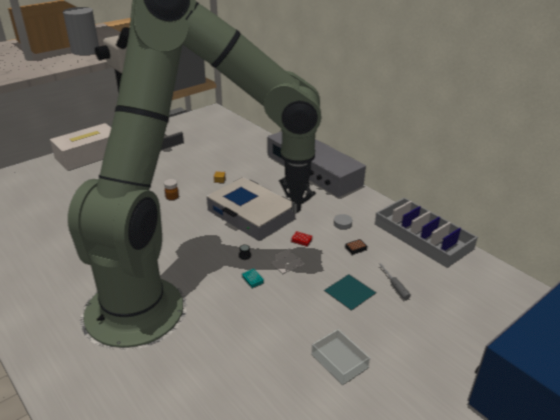

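View pics/t15.png

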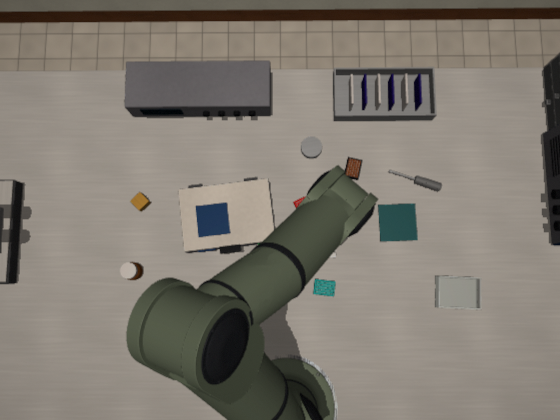

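Lid shut with a slope of about 0.002 rad, bystanders unmoved (the loupe is hidden in the top view but in place in the side view at (245,252)), and the arm is clear. I hand in.

```bash
python3 -m handwheel '[{"offset":[0,0,0],"rot":[0,0,0],"claw":-1},{"offset":[0,0,0],"rot":[0,0,0],"claw":-1}]'; python3 -c "
from workcell import bot
print(bot.job_done())"
```

```text
clock: 33.6
position: [0.497, -0.1104, 0.1995]
tool_rot: [3.142, -0.0, 0.12]
force: [-0.3, 0.3, 1.0]
grip_width: -0.0003
the job is handed in; nothing more can be done
None
```

The job is done and handed in at about 33.6 s of the 72 s; the interface gave no verdict.

**What I did:**
- I took the violet holder from the cradle by its ends, set it down on the mat and let go. I then took it by its long sides and laid it in the nest.
- I ran the carriage to the loading-end stop and then to the measuring-end stop. At each end the force rose to about 16 N with no further motion.
- I re-centred the holder in the nest, let go, and closed the lid slowly along its arc.

**Last checks:**
- **Before closing the lid:** the carriage walls were centred at about +40 mm in the tester, which is the measuring end. The holder was flat and within about 2 mm of the nest centre.
- **After closing:** the lid slope was about 0.002 rad, and the arm stood clear with the force reading near zero.
- **Bystanders:** six of the seven were re-located to within about 10 mm of their first readings, which is the detector's scatter. The loupe was hidden from the top camera, so I only saw it in place in the side view.

I could not see the holder and carriage once the lid was shut, so their final state rests on the check just before. No check failed.

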